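# Close a biscuit tin in the lever press

### The job

Take the oblong biscuit tin out of the rack, lay it flat on the worktop with its lid side up and let go of it. Then take it by its long sides, seat it in the matching pocket of the lid press and let go, swing the press's sprung lever down to its stop so that the lid is pressed home, and let the lever return fully upright, leaving the closed tin in the pocket. Leave the other tins and the things around where they are.

Things in the scene. Friction and masses are not known exactly. Their poses are not given: they have to be found in the camera images.
- tin: oblong steel tin, 62 (its x) by 84 (y) by 30 mm thick (z), 0.2 kg. Origin: centre of its underside; z points out of its lid side. It starts on edge in a rack slot, x vertical, z level, lid side away from the robot. An 8 mm wide rim surrounds its sunken lid. It is the only one of the rack's three tins longer than wide (others: round, square)
- lid (a joint): how far the sunken lid has been pushed into the tin, m: 0 at the start (lid face 2 mm below the rim), 0.006 at most; counts as home from 0.0045. Takes about 20 N on the lid to move, which the press gives
- rack: wooden rack fixed to the worktop, 220 (its x) by 105 mm, origin under its centre. Three slots in a row at x = -75, 0 and +75 mm, each 34 mm wide (x) and 89 mm long (y); walls up to 32 mm above the worktop, slot floor 6 mm above it. The oblong tin's top edge stands 68 mm above the worktop. Its -x end faces the robot, more or less
- press: lid press fixed to the worktop: white base 300 by 150 mm from 120 mm in front (-x) to 180 mm behind (+x) of the origin, which lies on the worktop under the pocket's centre. z up, the lever's hinge is on the +x side
- nest (a point): centre of the pocket's floor, 20 mm above the worktop. The pocket is 87 mm along the press's x, 65 mm along its y, 8 mm deep with a chamfered mouth, in a block 115 by 100 mm with its top 28 mm above the worktop. The tin goes in lid side up with its 84 mm side along the press's x, either way round
- lever_hinge (a point): centre of the lever's hinge, 110 mm behind the pocket's centre (press +x) and 42 mm above the worktop; the axis is the press's y
- lever_grip (a point): middle of the lever's round black crossbar, 16 mm thick, along the press's y, 96 mm of it free between the two side arms. At rest it is about 24 mm behind the hinge (press +x) and 199 mm above it; at the stop 200 mm in front of the hinge (towards the robot) and 18 mm above it. A pressing block sits between the arms, 110 mm from the hinge
- lever (a joint): lever angle, rad: 0 upright at rest (the spring holds it there), 1.6 swung down to the stop towards the robot. It takes about 5 N on the crossbar to swing, about 15 N near the stop with the tin in place
- round_tin: round steel tin 80 mm across, 30 mm thick, on edge in the rack; to be left alone. Origin: centre of its underside
- square_tin: square steel tin 62 mm, 30 mm thick, on edge in the rack; to be left alone. Origin: centre of its underside
- mug: white mug 80 mm across, 90 mm high; to be left alone. Origin: centre of its underside
- glass: drinking glass 80 mm across, 120 mm high; to be left alone. Origin: centre of its underside
- jar: small brass-coloured jar 48 mm across, 50 mm high; to be left alone. Origin: centre of its underside
- spatula: spatula 240 mm long, lying; to be left alone. Origin: centre of its underside
Mind the look-alikes: they are no part of the job. Leave any brown or pink look-alike of the tin alone.

How it is judged:
By the outcome, as a careful person would: the job done as asked, in the order asked, and still so for the second after the job is handed in, with the robot touching nothing.
It also fails if it takes over 72 s, if anything falls off the work surface, if the arm or the gripper's body presses on something with over 40 N, if the wrist force passes 120 N, or if a joint passes its speed limit or range.

### The arm

A 7-joint arm with a two-finger parallel gripper is mounted at the origin on the work surface. World frame = base frame: x ahead of the robot, y to its left, z up, the work surface at z = 0. Lengths are in m, angles in degrees, forces in N, time in s.
With the tool pointing down it reaches from about 0.4 to 0.925 m from the base axis. Payload 4.1 kg.
Tool frame: the origin (TCP) lies between the finger pads; the fingertips stand 11 mm ahead of it and the grasp point (between the pads) lies 8 mm behind it (robot.tcp_to_tips is the distance from the TCP to the fingertips, in m); z points along the fingers, y is the line along which they close (so a half turn about z gives the same grasp; the last joint's range is limited). The gripper opens to 85 mm and grips with 20 to 120 N. Pads are 22 mm wide; open, the fingers measure 114 mm over their backs; the gripper's body (76 mm by 85 mm) begins 54 mm behind the grasp point. The pads swing forward as they close: fully open they stand 13 mm farther back than shut.
Start: joints at [-68.927, 22.827, 2.584, 88.041, -1.071, 69.15, -2.905], TCP at [0.293, 0.581, 0.242] pointing down, gripper open.
Joint ranges: [-161.44, 161.44], [-28.35, 127.94], [-78.24, 83.42], [0, 140.83], [-78.03, 258.03], [13.02, 114.36], [-168.23, 168.23]. Speed limits (degrees/s): [147.25, 147.25, 180, 180, 180, 180, 180].

### API

Orientations are given as a 3x3 rotation matrix whose columns are the frame's x, y, z axes.
In Python, from cell import telemetry, imaging, robot gives the robot as it stands.
- The arm moves only by the tool arm_command, never from a script. Its argument "deltas" is a list of rows, each a list of 5 numbers: the finger opening in mm, from 0 to 85.4, then the shift along the tool's x, y, z scaled (see below), then the turn about the tool's z scaled (see below). A call has 1 to 5 rows; each row shifts and turns the commanded pose from where the row before left it, along the tool's axes as they then stand; what a row does not reach is not made up. The controller multiplies each number of a shift by 0.02 m and each number of a turn by 4 degrees. A row lasts 1/10 s, in which the tool goes at most 50 mm and 8.59 degrees, less where a joint would pass 70% of its speed; a pose out of reach is approached as far as the arm can. A call with a number of a shift or a turn outside -1 to 1 is refused whole. A call with a gripper value outside its range is refused whole. The fingers move at their own pace and stop on an object; the grip force is fixed at half the most. Time passes only in rows, so rows that do not move let the fingers close. It gives the time, the measured TCP pose, the force, the opening and the grip force at its end, in the units of the state.
- telemetry.sense(): the state, without advancing time (a new reading comes with each control period).
- imaging.capture(name): name is "scene" or "top" or "wrist"; returns a dict with "img" (480x640x3 uint8, blue, green, red), "fx", "fy", "cx", "cy" (pixels), "eye" and "rotation" of the camera in the world. Camera axes: x right, y down, z forward; pixel columns grow to the right and rows downward; lengths in m; the calibration is good to about 2 mm. A picture is of the moment at which its call begins. There is no depth.
- robot.sign_off(): hands the job in; it is judged then, once.
The state is a dict: "time": time; "joint_pos": joint angles; "joint_velocities": joint speeds; "tau": joint torques, N m; "tool_pos": TCP position; "ee_rot": TCP orientation; "force": force on the tool from outside, world axes, zero at the start; "wrist_torque": the same for the moment, N m; "gripper_width": finger opening in m; "gripper_force": force on a finger pad.
Only numpy, scipy, OpenCV 4.12 (cv2) and the standard library are available. Lean on these libraries where they do the work, as an engineer would, in place of code of your own. Each camera call takes 0.05 s, during which the arm holds its last target. There are 200 camera calls.

## Working session

There is one attempt and no reset: what is moved stays moved. The work goes in short steps, Python scripts to look and compute and a tool call to move; the robot and the scene stay as the last step left them, time stands still between calls to the robot, and variables do not carry over. Pictures are saved under pics/ and viewed, at most 10 in all, crops included, and the job is handed in when it is done.

Besides the shell and the picture viewer there is one more tool, called after "Emit:" in YAML: its name, and indented under it one key for each argument. arm_command: Moves the arm, as the interface text tells. Shifts and turns lie within -1 to 1; 1 stands for 0.02 m of shift or 4 degrees of turn. Its arguments: {"type":"object","properties":{"deltas":{"type":"array"}},"required":["deltas"]}

```bash
ls; mkdir -p pics; cat > h.py <<'E'
import numpy as np, cv2
from cell import telemetry, imaging, robot
def cap(n,save=None):
    c=imaging.capture(n)
    if save: cv2.imwrite('pics/'+save,c['img'])
    return c
def ray(c,u,v):
    d=np.array([(u-c['cx'])/c['fx'],(v-c['cy'])/c['fy'],1.]); return np.array(c['eye']),np.array(c['rotation'])@d
def onz(c,u,v,z):
    e,d=ray(c,u,v); return e+d*(z-e[2])/d[2]
def proj(c,p):
    q=np.array(c['rotation']).T@(np.array(p)-np.array(c['eye'])); return c['fx']*q[0]/q[2]+c['cx'],c['fy']*q[1]/q[2]+c['cy']
E
python3 - <<'E'
from h import *
np.set_printoptions(precision=3,suppress=True)
for n in('scene','top'):
    c=cap(n,n+'0.png'); print(n,c['fx'],c['cx'],c['cy'],c['eye'],np.array(c['rotation']).tolist())
s=telemetry.sense(); print(s); print(robot.tcp_to_tips)
E
```

```text
pics
scene 443.21918620597955 318.558580644687 234.19697351528092 [ 1.144 -0.656  0.921] [[0.7553946119414734, 0.43292934476366357, -0.4918853145727121], [0.6552645848840863, -0.5021721854602427, 0.5643150006395092], [-0.0027025999476087094, -0.7485955373849008, -0.6630214305442431]]
top 446.5384350484706 322.0068046536886 239.285039782101 [0.471 0.021 1.441] [[0.0217614798659183, -0.9961671989976895, 0.08471924005290984], [-0.9993284730741637, -0.024172442989491116, -0.027537173115263807], [0.029479499610838837, -0.0840630991637658, -0.9960242740323537]]
{'time': 0.1, 'joint_pos': array([-68.927,  22.868,   2.582,  88.108,  -1.071,  69.151,  -2.904]), 'joint_velocities': array([ 0.106, -0.141, -0.015, -0.249,  0.076,  0.147,  0.032]), 'tau': array([  0.004, -47.626,   1.37 , -25.495,   0.012,   0.005,   0.   ]), 'tool_pos': array([0.292, 0.58 , 0.241]), 'ee_rot': array([[-0.893,  0.45 , -0.001],
       [ 0.45 ,  0.893, -0.002],
       [-0.   , -0.002, -1.   ]]), 'force': array([-0.451,  0.886,  0.368]), 'wrist_torque': array([-0.019, -0.01 ,  0.013]), 'gripper_force': 0.0, 'gripper_width': 0.0850421381146638}
0.011
```

View pics/scene0.png

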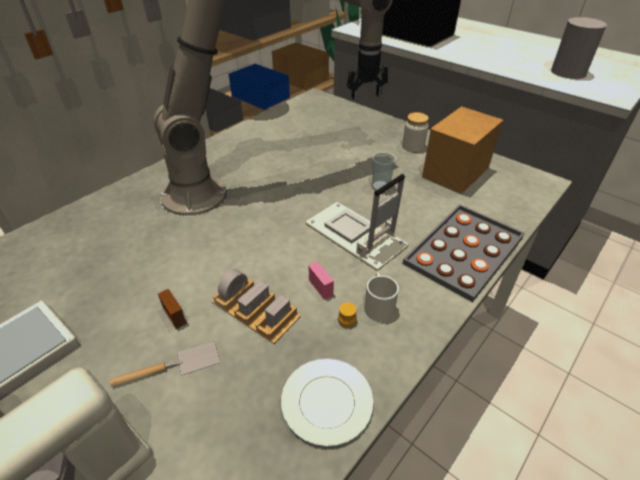

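View pics/top0.png

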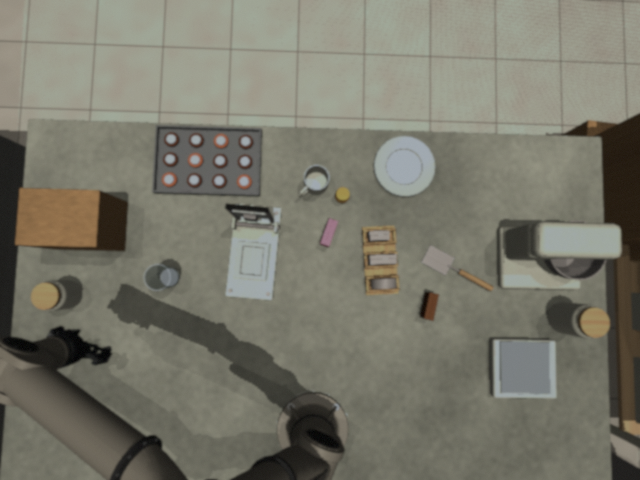

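Top view: rack at (381,260) with the round tin (383,283), middle tin (382,260) and far tin (379,236). Look-alikes are pink (328,233) and brown (430,305). The press is at (252,262), with its lever at (250,214). The choice is the middle tin (longer than the far one); I'll check it in a close crop.

```bash
python3 - <<'E'
from h import *
a=cv2.imread('pics/top0.png');s=cv2.imread('pics/scene0.png')
A=cv2.resize(a[215:305,350:415],None,fx=5,fy=5,interpolation=cv2.INTER_CUBIC)[:450]
B=cv2.resize(s[260:345,205:305],None,fx=4.5,fy=4.5,interpolation=cv2.INTER_CUBIC)
C=np.zeros((460,800,3),np.uint8);C[:450,:325]=A;C[:B.shape[0],340:340+B.shape[1]]=B
cv2.imwrite('pics/c1.png',C)
A=cv2.resize(a[195:305,215:290],None,fx=5,fy=5,interpolation=cv2.INTER_CUBIC)
B=cv2.resize(s[170:270,300:412],None,fx=3.7,fy=3.7,interpolation=cv2.INTER_CUBIC)
C=np.zeros((560,800,3),np.uint8);C[:550,:375]=A;C[:B.shape[0],380:380+B.shape[1]]=B
cv2.imwrite('pics/c2.png',C)
E
```

```text
(no output)
```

View pics/c1.png

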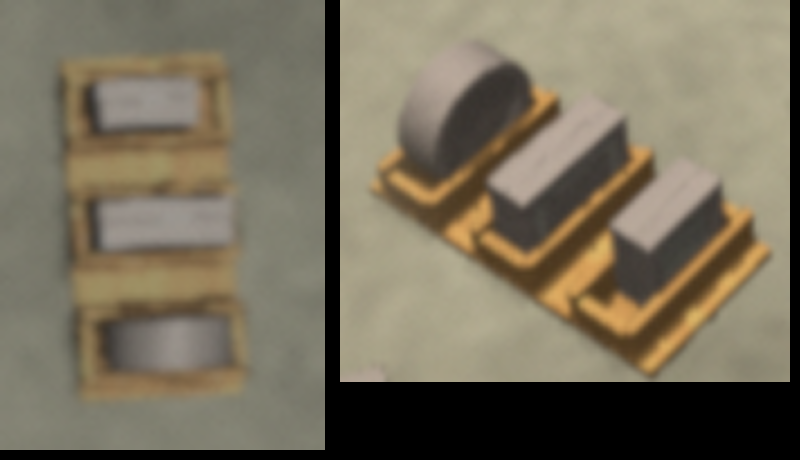

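View pics/c2.png

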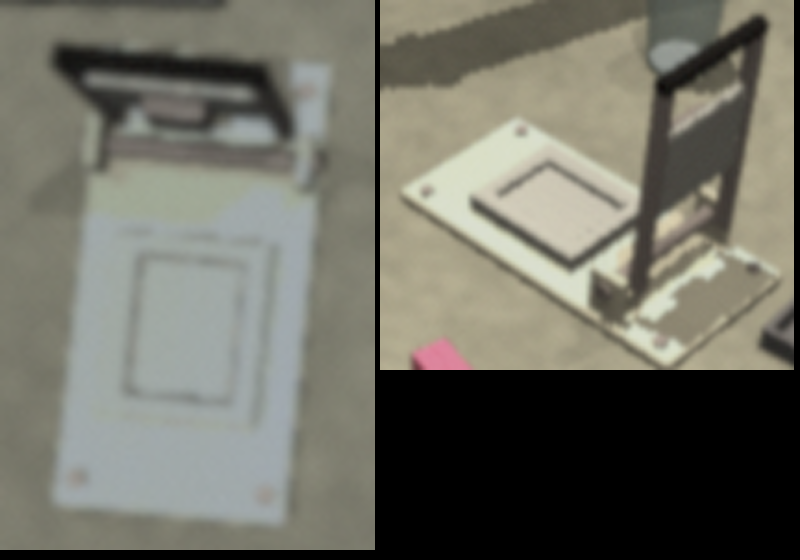

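Crop 1: the middle tin is a plain grey slab, clearly longer than the square one, so it's the target. Crop 2: the pocket is centred around top pixel (252,261), with the lever upright behind it. Next I'll get coarse positions.

```bash
cat > m.py <<'E'
from h import *
np.set_printoptions(precision=4,suppress=True)
E
python3 - <<'E'
from m import *
c=cap('top')
print('tin',onz(c,382.5,259.2,.068)); print('sq',onz(c,379.4,235.8,.068)); print('rd',onz(c,384.,283.7,.086))
P=np.array([onz(c,*p,.028)[:2] for p in [(242,246),(264,246.6),(261.4,275.4),(240,274)]]);print(P,P.mean(0))
for p in [(226,295.4),(272,299.4),(281,208)]: print(onz(c,*p,.008))
img=c['img'];h=cv2.cvtColor(img,cv2.COLOR_BGR2HSV)
m=((h[...,0]>10)&(h[...,0]<25)&(h[...,1]>90)).astype(np.uint8)
m[:, :355]=0;m[:,405:]=0;m[:215]=0;m[305:]=0
print(cv2.minAreaRect(cv2.findNonZero(m)))
r=cv2.minAreaRect(cv2.findNonZero(m)); B=np.array([onz(c,*p,.02)[:2] for p in cv2.boxPoints(r)]);print(B,B.mean(0))
for q in [(321,232),(344,195),(430,305),(159,278)]:print(onz(c,*q,.03))
E
```

```text
tin [ 0.5304 -0.2048  0.068 ]
sq [ 0.6027 -0.1944  0.068 ]
rd [ 0.4554 -0.2072  0.086 ]
[[0.5635 0.2344]
 [0.5633 0.1652]
 [0.4724 0.1703]
 [0.4753 0.2374]] [0.5186 0.2018]
[0.4068 0.2821 0.008 ]
[0.3972 0.1364 0.008 ]
[0.6909 0.1165 0.008 ]
((379.9980773925781, 259.9688720703125), (66.80714416503906, 32.31195068359375), 86.42366790771484)
[[ 0.6322 -0.1449]
 [ 0.6414 -0.2489]
 [ 0.4284 -0.264 ]
 [ 0.4199 -0.1612]] [ 0.5305 -0.2048]
[ 0.6139 -0.014   0.03  ]
[ 0.7349 -0.0851  0.03  ]
[ 0.3909 -0.3632  0.03  ]
[0.4574 0.4878 0.03  ]
```

Emit:
arm_command:
  deltas:
    - [55, 0, 0, 0, 1]
    - [55, 0, 0, 0, 1]
    - [55, 0, 0, 0, 1]
    - [55, 0, 0, 0, 1]
    - [55, 0, 0, 0, 1]

```text
time: 0.65
tool_pos: [0.2924, 0.5803, 0.2419]
ee_rot: [[-0.683, 0.73, -0.0], [0.73, 0.683, -0.001], [-0.0, -0.001, -1.0]]
force: [0.8, 0.4, -0.3]
gripper_width: 0.0546
gripper_force: 0.0
```

Emit:
arm_command:
  deltas:
    - [55, 0, 0, 0, 1]
    - [55, 0, 0, 0, 1]
    - [55, 0, 0, 0, 1]
    - [55, 0, 0, 0, 1]
    - [55, 0, 0, 0, 1]

```text
time: 1.15
tool_pos: [0.2923, 0.5802, 0.2419]
ee_rot: [[-0.392, 0.92, -0.0], [0.92, 0.392, -0.001], [-0.001, -0.001, -1.0]]
force: [-0.1, 0.5, 0.2]
gripper_width: 0.055
gripper_force: 0.0
```

Emit:
arm_command:
  deltas:
    - [55, 0, 0, 0, 1]
    - [55, 0, 0, 0, 1]
    - [55, 0, 0, 0, 1]
    - [55, 0, 0, 0, 1]
    - [55, 0, 0, 0, 0.75]

```text
time: 1.65
tool_pos: [0.2923, 0.5803, 0.2419]
ee_rot: [[-0.072, 0.997, -0.0], [0.997, 0.072, -0.001], [-0.001, -0.0, -1.0]]
force: [-0.1, 0.1, -0.0]
gripper_width: 0.0548
gripper_force: 0.0
```

Emit:
arm_command:
  deltas:
    - [55, -1, 0.225, 0, 0]
    - [55, -1, 0.225, 0, 0]
    - [55, -1, 0.225, 0, 0]
    - [55, -1, 0.225, 0, 0]
    - [55, -1, 0.225, 0, 0]

```text
time: 2.15
tool_pos: [0.3224, 0.4814, 0.242]
ee_rot: [[-0.074, 0.997, -0.0], [0.997, 0.074, -0.001], [-0.001, -0.0, -1.0]]
force: [-0.4, 0.5, -1.0]
gripper_width: 0.0549
gripper_force: 0.0
```

Emit:
arm_command:
  deltas:
    - [55, -1, 0.225, 0, 0]
    - [55, -1, 0.225, 0, 0]
    - [55, -1, 0.225, 0, 0]
    - [55, -1, 0.225, 0, 0]
    - [55, -1, 0.225, 0, 0]

```text
time: 2.65
tool_pos: [0.3527, 0.3828, 0.2424]
ee_rot: [[-0.074, 0.997, 0.0], [0.997, 0.074, 0.0], [0.0, 0.0, -1.0]]
force: [0.8, -0.3, 0.0]
gripper_width: 0.0553
gripper_force: 0.0
```

Emit:
arm_command:
  deltas:
    - [55, -1, 0.223, 0, 0]
    - [55, -1, 0.223, 0, 0]
    - [55, -1, 0.223, 0, 0]
    - [55, -1, 0.223, 0, 0]
    - [55, -1, 0.223, 0, 0]

```text
time: 3.15
tool_pos: [0.3822, 0.2847, 0.2424]
ee_rot: [[-0.074, 0.997, 0.0], [0.997, 0.074, 0.0], [0.0, 0.0, -1.0]]
force: [-0.2, 0.3, 0.6]
gripper_width: 0.0547
gripper_force: 0.0
```

Emit:
arm_command:
  deltas:
    - [55, -1, 0.223, 0, 0]
    - [55, -1, 0.223, 0, 0]
    - [55, -1, 0.223, 0, 0]
    - [55, -1, 0.223, 0, 0]
    - [55, -1, 0.223, 0, 0]

```text
time: 3.65
tool_pos: [0.4117, 0.1866, 0.2424]
ee_rot: [[-0.074, 0.997, 0.0], [0.997, 0.074, 0.0], [0.0, 0.0, -1.0]]
force: [-0.9, 0.4, -0.6]
gripper_width: 0.0553
gripper_force: 0.0
```

Emit:
arm_command:
  deltas:
    - [55, -1, 0.223, 0, 0]
    - [55, -1, 0.223, 0, 0]
    - [55, -1, 0.223, 0, 0]
    - [55, -1, 0.223, 0, 0]
    - [55, -1, 0.223, 0, 0]

```text
time: 4.15
tool_pos: [0.4412, 0.0886, 0.2424]
ee_rot: [[-0.074, 0.997, 0.0], [0.997, 0.074, 0.001], [0.001, 0.0, -1.0]]
force: [0.5, -0.1, -0.0]
gripper_width: 0.0549
gripper_force: 0.0
```

Emit:
arm_command:
  deltas:
    - [55, -1, 0.223, 0, 0]
    - [55, -1, 0.223, 0, 0]
    - [55, -1, 0.223, 0, 0]
    - [55, -1, 0.223, 0, 0]
    - [55, -1, 0.223, 0, 0]

```text
time: 4.65
tool_pos: [0.4707, -0.0094, 0.2423]
ee_rot: [[-0.074, 0.997, 0.0], [0.997, 0.074, 0.001], [0.001, 0.0, -1.0]]
force: [-0.2, -0.5, 0.0]
gripper_width: 0.055
gripper_force: 0.0
```

Emit:
arm_command:
  deltas:
    - [55, -1, 0.223, 0, 0]
    - [55, -1, 0.223, 0, 0]
    - [55, -1, 0.223, 0, 0]
    - [55, -1, 0.223, 0, 0]
    - [55, -1, 0.223, 0, 0]

```text
time: 5.15
tool_pos: [0.5002, -0.1074, 0.2423]
ee_rot: [[-0.074, 0.997, 0.0], [0.997, 0.074, 0.0], [0.0, 0.0, -1.0]]
force: [0.4, 0.7, -0.6]
gripper_width: 0.0551
gripper_force: 0.0
```

Emit:
arm_command:
  deltas:
    - [55, -1, 0.223, 0, 0]
    - [55, -1, 0.223, 0, 0]
    - [55, -1, 0.223, 0, 0]
    - [55, -1, 0.223, 0, 0]
    - [55, -0.9, 0.223, 0, 0]

```text
time: 5.65
tool_pos: [0.5296, -0.2037, 0.2423]
ee_rot: [[-0.074, 0.997, 0.0], [0.997, 0.074, 0.0], [0.0, 0.0, -1.0]]
force: [0.3, -0.3, 0.9]
gripper_width: 0.0551
gripper_force: 0.0
```

```bash
python3 - <<'E'
from m import *
c=cap('wrist','w1.png'); print(c['eye'],np.array(c['rotation']),c['fx'])
s=telemetry.sense();print(s['tool_pos'],s['joint_pos'])
E
```

```text
[ 0.5235 -0.1216  0.3723] [[ 0.9972  0.0708  0.0231]
 [ 0.0745 -0.9465 -0.3141]
 [-0.0004  0.3149 -0.9491]] 402.0181757887563
[ 0.5299 -0.2072  0.2426] [-18.7881  18.908   44.9996 100.3564 -14.2889  66.531   34.422 ]
```

View pics/w1.png

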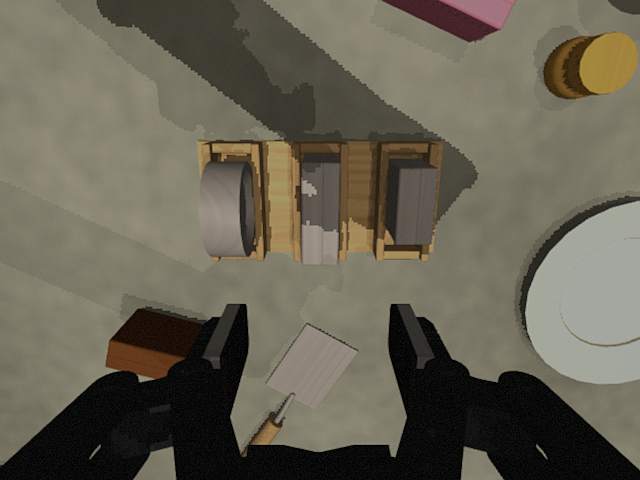

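Wrist view: middle tin's top face spans about u 302–339, v 153–264, with the round tin left and the square tin right; no other oblong grey tin.

```bash
python3 - <<'E'
from m import *
c=cap('wrist')
g=cv2.cvtColor(c['img'],cv2.COLOR_BGR2HSV)
s=g[...,1]; 
for v in (170,200,230,250): print(v, s[v,292:350].tolist())
P=np.array([onz(c,*p,.068)[:2] for p in [(302.5,154),(339.5,154),(338,264),(302.5,263.5)]]);print(P,P.mean(0))
# rack outer edges at wall top .032
for a,b in [((198,142),(443,142)),((212,258),(441,258))]:
    A,B=onz(c,*a,.032),onz(c,*b,.032);print(A,B,np.degrees(np.arctan2(*(B-A)[[1,0]])))
E
```

```text
170 [123, 122, 126, 123, 121, 127, 131, 139, 65, 37, 40, 37, 40, 36, 46, 42, 42, 41, 38, 34, 38, 46, 45, 34, 37, 47, 41, 43, 40, 40, 36, 42, 42, 41, 38, 41, 40, 36, 47, 33, 43, 37, 40, 37, 37, 45, 36, 53, 155, 131, 138, 135, 132, 133, 135, 134, 134, 132]
200 [131, 118, 123, 123, 130, 139, 130, 139, 103, 46, 31, 48, 42, 37, 42, 41, 35, 40, 40, 47, 39, 35, 36, 38, 45, 42, 41, 39, 35, 46, 36, 43, 37, 44, 38, 39, 37, 41, 46, 36, 43, 46, 42, 45, 39, 33, 25, 112, 141, 135, 138, 135, 135, 130, 126, 124, 126, 137]
230 [131, 130, 128, 127, 126, 130, 128, 133, 161, 29, 33, 37, 37, 38, 33, 33, 34, 37, 33, 35, 36, 33, 32, 35, 36, 36, 35, 34, 33, 35, 36, 34, 36, 36, 35, 36, 35, 36, 35, 36, 38, 34, 35, 31, 33, 33, 58, 164, 133, 136, 134, 130, 120, 117, 126, 140, 135, 122]
250 [36, 78, 136, 118, 122, 124, 127, 132, 144, 43, 29, 34, 35, 34, 38, 36, 39, 34, 37, 37, 37, 36, 39, 36, 38, 38, 34, 34, 37, 39, 41, 37, 35, 33, 33, 37, 37, 35, 32, 38, 36, 35, 36, 36, 35, 35, 128, 134, 120, 120, 120, 127, 125, 125, 69, 39, 41, 45]
[[ 0.5151 -0.1606]
 [ 0.5426 -0.1587]
 [ 0.5491 -0.2468]
 [ 0.5202 -0.2484]] [ 0.5318 -0.2036]
[ 0.4274 -0.1613  0.032 ] [ 0.6292 -0.1469  0.032 ] 4.085449517203592
[ 0.4376 -0.2635  0.032 ] [ 0.6449 -0.2488  0.032 ] 4.0757952549703615
```

Emit:
arm_command:
  deltas:
    - [55, 0.15, 0.05, 0.9, 0]
    - [55, 0, 0, 1, 0]
    - [55, 0, 0, 1, 0]
    - [55, 0, 0, 1, 0]
    - [55, 0, 0, 1, 0]

```text
time: 6.25
tool_pos: [0.5304, -0.198, 0.1436]
ee_rot: [[-0.075, 0.997, 0.0], [0.997, 0.075, 0.001], [0.001, 0.0, -1.0]]
force: [0.2, 1.3, 0.8]
gripper_width: 0.0552
gripper_force: 0.0
```

Emit:
arm_command:
  deltas:
    - [55, 0, 0, 1, 0]
    - [55, 0, 0, 1, 0]
    - [55, 0, 0, 1, 0]
    - [55, 0, 0, 0.8, 0]
    - [55, 0, 0, 0.4, 0]

```text
time: 6.75
tool_pos: [0.5299, -0.198, 0.0589]
ee_rot: [[-0.075, 0.997, -0.002], [0.997, 0.075, 0.001], [0.001, -0.002, -1.0]]
force: [-0.8, -0.3, 0.1]
gripper_width: 0.0556
gripper_force: 0.0
```

Emit:
arm_command:
  deltas:
    - [55, 0, 0, 0, 0]
    - [40, 0, 0, 0, 0]
    - [34, 0, 0, 0, 0]
    - [28, 0, 0, 0, 0]
    - [20, 0, 0, 0, 0]

```text
time: 7.25
tool_pos: [0.5314, -0.1993, 0.0614]
ee_rot: [[-0.074, 0.997, 0.002], [0.997, 0.074, 0.0], [-0.0, 0.002, -1.0]]
force: [-1.8, 1.0, 5.6]
gripper_width: 0.0288
gripper_force: 58.9
```

Emit:
arm_command:
  deltas:
    - [10, 0, 0, 0, 0]
    - [10, 0, 0, 0, 0]
    - [10, 0, 0, 0, 0]
    - [10, 0, 0, -0.2, 0]
    - [10, 0, 0, -0.3, 0]

```text
time: 7.75
tool_pos: [0.5304, -0.1986, 0.0701]
ee_rot: [[-0.074, 0.997, -0.001], [0.997, 0.074, 0.0], [0.001, -0.001, -1.0]]
force: [0.2, -0.4, -2.1]
gripper_width: 0.0285
gripper_force: 59.5
```

Emit:
arm_command:
  deltas:
    - [10, 0, 0, -0.7, 0]
    - [10, 0, 0, -1, 0]
    - [10, 0, 0, -1, 0]
    - [10, 0.5, 0, -0.5, 0]
    - [10, 1, -0.2, 0, 0]

```text
time: 8.25
tool_pos: [0.5261, -0.1706, 0.1367]
ee_rot: [[-0.072, 0.997, 0.005], [0.997, 0.072, -0.002], [-0.002, 0.005, -1.0]]
force: [0.2, 0.6, -2.1]
gripper_width: 0.0287
gripper_force: 59.5
```

Emit:
arm_command:
  deltas:
    - [10, 1, -0.2, 0, 0]
    - [10, 1, -0.2, 0, 0]
    - [10, 1, -0.2, 0, 0]
    - [10, 1, -0.2, 0, 0]
    - [10, 1, -0.2, 0, 0]

```text
time: 8.75
tool_pos: [0.4966, -0.0694, 0.1344]
ee_rot: [[-0.075, 0.997, -0.0], [0.997, 0.075, 0.001], [0.001, -0.0, -1.0]]
force: [-0.3, -0.5, -2.5]
gripper_width: 0.0289
gripper_force: 59.5
```

Emit:
arm_command:
  deltas:
    - [10, 1, -0.2, 0, 0]
    - [10, 1, -0.2, 0, 0]
    - [10, 1, -0.2, 0, 0]
    - [10, 1, -0.2, 0, 0]
    - [10, 0.8, -0.2, 0, 0]

```text
time: 9.25
tool_pos: [0.4693, 0.0252, 0.1344]
ee_rot: [[-0.076, 0.997, -0.0], [0.997, 0.076, 0.001], [0.001, -0.0, -1.0]]
force: [0.3, 0.1, -1.9]
gripper_width: 0.0288
gripper_force: 59.5
```

Emit:
arm_command:
  deltas:
    - [10, 0, 0, 0, -1]
    - [10, 0, 0, 0, -1]
    - [10, 0, 0, 0, -1]
    - [10, 0, 0, 0, -1]
    - [10, 0, 0, 0, -1]

```text
time: 9.75
tool_pos: [0.4696, 0.0239, 0.1344]
ee_rot: [[-0.414, 0.91, -0.0], [0.91, 0.414, 0.001], [0.001, -0.0, -1.0]]
force: [1.0, -0.0, -2.5]
gripper_width: 0.0283
gripper_force: 59.6
```

Emit:
arm_command:
  deltas:
    - [10, 0, 0, 0, -1]
    - [10, 0, 0, 0, -1]
    - [10, 0, 0, 0, -1]
    - [10, 0, 0, 0, -1]
    - [10, 0, 0, 0, -1]

```text
time: 10.25
tool_pos: [0.4696, 0.0238, 0.1344]
ee_rot: [[-0.7, 0.714, -0.0], [0.714, 0.7, 0.001], [0.001, 0.0, -1.0]]
force: [0.1, -0.2, -2.0]
gripper_width: 0.0288
gripper_force: 59.6
```

Emit:
arm_command:
  deltas:
    - [10, 0, 0, 0, -1]
    - [10, 0, 0, 0, -1]
    - [10, 0, 0, 0, -1]
    - [10, 0, 0, 0, -1]
    - [10, 0, 0, 0, -1]

```text
time: 10.75
tool_pos: [0.4696, 0.0238, 0.1344]
ee_rot: [[-0.902, 0.431, -0.0], [0.431, 0.902, 0.0], [0.001, 0.0, -1.0]]
force: [0.2, 0.6, -2.6]
gripper_width: 0.0289
gripper_force: 59.6
```

Emit:
arm_command:
  deltas:
    - [10, 0, 0, 0, -1]
    - [10, 0, 0, 0, -1]
    - [10, 0, 0, 0, -1]
    - [10, 0, 0, 0, -1]
    - [10, 0, 0, 0, -0.7]

```text
time: 11.25
tool_pos: [0.4696, 0.0237, 0.1344]
ee_rot: [[-0.993, 0.118, -0.0], [0.118, 0.993, 0.0], [0.0, 0.0, -1.0]]
force: [-0.9, -0.7, -1.8]
gripper_width: 0.0283
gripper_force: 59.6
```

Emit:
arm_command:
  deltas:
    - [10, 0, 0, 0, -1]
    - [10, 0, 0, 0, 0]

```text
time: 11.45
tool_pos: [0.4697, 0.0237, 0.1344]
ee_rot: [[-0.999, 0.051, -0.0], [0.051, 0.999, 0.0], [0.0, 0.0, -1.0]]
force: [0.2, -1.2, -1.2]
gripper_width: 0.0281
gripper_force: 59.6
```

```bash
python3 - <<'E'
from m import *
c=cap('wrist','w2.png'); t=cap('top','t2.png')
s=telemetry.sense();print(s['tool_pos'],s['joint_pos'],s['gripper_width'])
E
```

```text
[0.4698 0.0235 0.1344] [-31.5743  12.5718  26.6445 119.2612  -7.3769  49.7069  86.3011] 0.028786828462914582
```

View pics/w2.png

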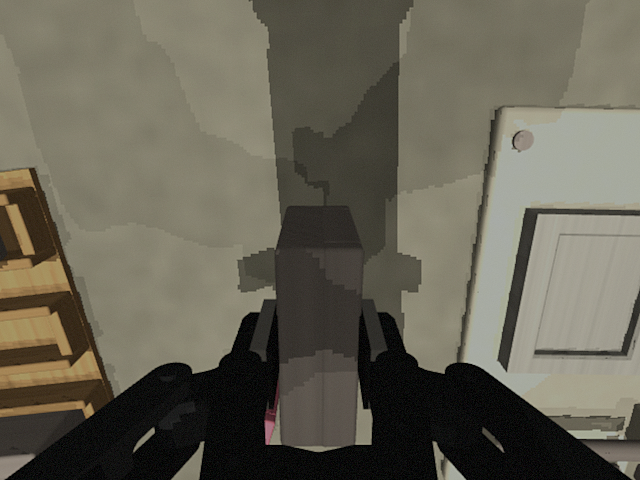

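Wrist view: tin hangs upright and square between the pads over free worktop, with the press pocket at right (590,290) and the rack at left. Lowering it to stand on the worktop.

Emit:
arm_command:
  deltas:
    - [10, 0, 0, 1, 0]
    - [10, 0, 0, 1, 0]
    - [10, 0, 0, 1, 0]
    - [10, 0, 0, 0.4, 0]
    - [10, 0, 0, 0.25, 0]

```text
time: 12.05
tool_pos: [0.4699, 0.0233, 0.0608]
ee_rot: [[-0.999, 0.052, -0.001], [0.052, 0.999, -0.0], [0.001, -0.0, -1.0]]
force: [0.1, 0.2, -1.5]
gripper_width: 0.0285
gripper_force: 59.5
```

Emit:
arm_command:
  deltas:
    - [10, 0, 0, 0.1, 0]
    - [10, 0, 0, 0, 0]

```text
time: 12.25
tool_pos: [0.4707, 0.0232, 0.0597]
ee_rot: [[-0.999, 0.052, 0.001], [0.052, 0.999, 0.0], [-0.001, 0.0, -1.0]]
force: [0.3, 0.1, -1.4]
gripper_width: 0.0285
gripper_force: 59.5
```

Emit:
arm_command:
  deltas:
    - [10, 0, 0, 0.08, 0]
    - [10, 0, 0, 0.07, 0]
    - [10, 0, 0, 0, 0]

```text
time: 12.55
tool_pos: [0.4703, 0.0232, 0.0565]
ee_rot: [[-0.999, 0.051, 0.0], [0.051, 0.999, 0.0], [-0.0, 0.0, -1.0]]
force: [1.0, -1.1, -2.4]
gripper_width: 0.0289
gripper_force: 59.5
```

Emit:
arm_command:
  deltas:
    - [10, 0, 0, 0.07, 0]
    - [10, 0, 0, 0, 0]

```text
time: 12.75
tool_pos: [0.4704, 0.0232, 0.0554]
ee_rot: [[-0.999, 0.051, 0.0], [0.051, 0.999, 0.0], [-0.0, 0.0, -1.0]]
force: [-2.2, -0.5, 4.1]
gripper_width: 0.0287
gripper_force: 60.0
```

Emit:
arm_command:
  deltas:
    - [32, 0, 0, 0, 0]
    - [40, 0, 0, 0, 0]
    - [60, 0, 0, 0, 0]
    - [60, 0, 0, 0.2, 0]
    - [60, 0, -0.5, 0, 0]

```text
time: 13.25
tool_pos: [0.4695, 0.0142, 0.0504]
ee_rot: [[-0.999, 0.049, -0.001], [0.049, 0.999, 0.001], [0.001, 0.0, -1.0]]
force: [-1.0, 0.3, 0.9]
gripper_width: 0.0597
gripper_force: 0.0
```

Emit:
arm_command:
  deltas:
    - [60, 0, -0.25, 0, 0]
    - [60, 0, -0.25, 0, 0]
    - [60, 0, -0.25, 0, 0]
    - [60, 0, -0.25, 0, 0]
    - [60, 0, -0.25, 0, 0]

```text
time: 13.75
tool_pos: [0.4684, -0.0123, 0.051]
ee_rot: [[-0.999, 0.051, 0.0], [0.051, 0.999, 0.0], [-0.0, 0.0, -1.0]]
force: [0.7, -0.6, -0.2]
gripper_width: 0.06
gripper_force: 0.0
```

```bash
python3 - <<'E'
from m import *
a=cap('scene')['img'];b=cap('wrist')['img']
C=np.zeros((480,800,3),np.uint8);C[:,:400]=cv2.resize(a[170:330,180:313],(400,480),interpolation=cv2.INTER_CUBIC)
C[:300,400:]=cv2.resize(b,(400,300))
cv2.imwrite('pics/d3.png',C);print(telemetry.sense()['tool_pos'])
E
```

```text
[ 0.4682 -0.0129  0.0509]
```

View pics/d3.png

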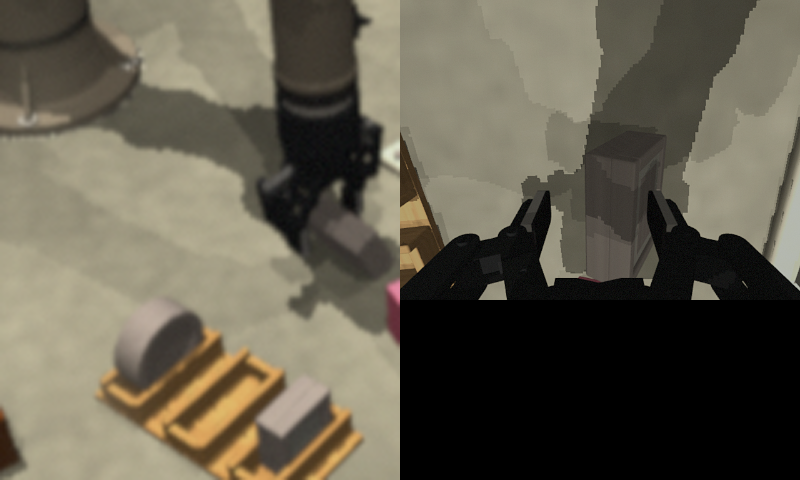

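The tin is tipping towards -y with its recessed lid on the +y side, as wanted; the left rack slot is empty and the other tins are untouched. I'll continue the push.

Emit:
arm_command:
  deltas:
    - [60, 0, -0.25, 0, 0]
    - [60, 0, -0.25, 0, 0]
    - [60, 0, -0.25, 0, 0]
    - [60, 0, -0.25, 0, 0]
    - [60, 0, -0.15, 0, 0]

```text
time: 14.35
tool_pos: [0.4671, -0.0355, 0.0509]
ee_rot: [[-0.999, 0.052, 0.0], [0.052, 0.999, -0.0], [-0.0, -0.0, -1.0]]
force: [0.4, 0.4, 0.8]
gripper_width: 0.06
gripper_force: 0.0
```

Emit:
arm_command:
  deltas:
    - [60, 0, 0, 0, 0]
    - [60, 0, 0, -0.5, 0]
    - [60, 0, 0, -1, 0]
    - [60, 0, 0, -1, 0]
    - [85, 0, 0, -1, 0]

```text
time: 14.85
tool_pos: [0.4673, -0.0345, 0.1222]
ee_rot: [[-0.999, 0.051, 0.0], [0.051, 0.999, 0.0], [-0.0, 0.0, -1.0]]
force: [-0.0, -0.3, 0.4]
gripper_width: 0.0727
gripper_force: 0.0
```

Emit:
arm_command:
  deltas:
    - [85, 0, 0, -1, 0]
    - [85, 0, 0, -1, 0]
    - [85, 0, 0, -1, 0]
    - [85, 0, 0, -1, 0]
    - [85, 0, 0, -0.5, 0]

```text
time: 15.35
tool_pos: [0.4681, -0.0347, 0.2132]
ee_rot: [[-0.999, 0.051, 0.003], [0.051, 0.999, 0.001], [-0.003, 0.001, -1.0]]
force: [0.4, -0.5, 0.1]
gripper_width: 0.0846
gripper_force: 0.0
```

```bash
python3 - <<'E'
from m import *
c=cap('wrist','w4.png');print(telemetry.sense()['tool_pos'],c['eye'])
E
```

```text
[ 0.4687 -0.0346  0.2138] [ 0.3868 -0.0292  0.3428]
```

View pics/w4.png

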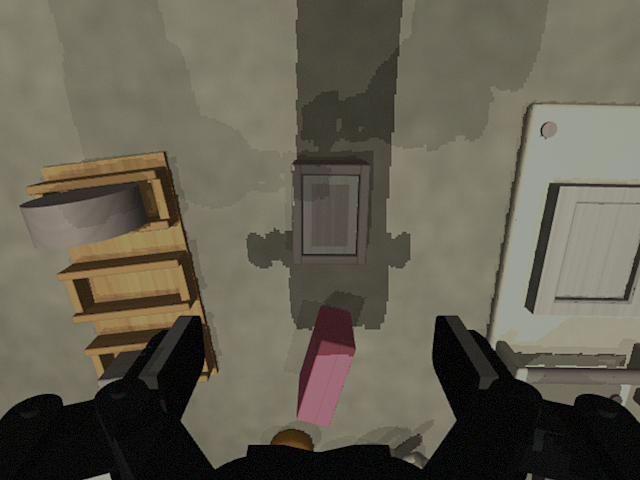

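Wrist view: tin lies flat, recessed lid up, with its top face at about (293–370, 165–264). Pink box is below it and the press pocket is at right, ~(600,240).

```bash
python3 - <<'E'
from m import *
c=cap('wrist');im=c['img']
g=cv2.cvtColor(im,cv2.COLOR_BGR2GRAY).astype(int);h=cv2.cvtColor(im,cv2.COLOR_BGR2HSV)
for v in (185,215,245): print(v,'L',[tuple(im[v,u]) and (u,g[v,u],h[v,u,0]) for u in range(286,304,2)],'R',[(u,g[v,u],h[v,u,0]) for u in range(358,378,2)])
for u in (310,345): print(u,'T',[(v,g[v,u],h[v,u,0]) for v in range(150,178,2)],'B',[(v,g[v,u],h[v,u,0]) for v in range(252,274,2)])
P=np.array([onz(c,*p,.03)[:2] for p in [(293,165),(370,165),(366,264),(294,264)]]);print(P,P.mean(0))
P=np.array([onz(c,*p,.028)[:2] for p in [(557,233),(640,233)]]);print(P)
E
```

```text
185 L [(286, np.int64(119), np.uint8(23)), (288, np.int64(121), np.uint8(26)), (290, np.int64(121), np.uint8(25)), (292, np.int64(96), np.uint8(13)), (294, np.int64(68), np.uint8(15)), (296, np.int64(70), np.uint8(14)), (298, np.int64(68), np.uint8(11)), (300, np.int64(58), np.uint8(18)), (302, np.int64(50), np.uint8(11))] R [(358, np.int64(33), np.uint8(6)), (360, np.int64(72), np.uint8(11)), (362, np.int64(83), np.uint8(16)), (364, np.int64(81), np.uint8(15)), (366, np.int64(81), np.uint8(15)), (368, np.int64(79), np.uint8(15)), (370, np.int64(52), np.uint8(23)), (372, np.int64(54), np.uint8(25)), (374, np.int64(74), np.uint8(26)), (376, np.int64(71), np.uint8(21))]
215 L [(286, np.int64(109), np.uint8(25)), (288, np.int64(112), np.uint8(24)), (290, np.int64(112), np.uint8(25)), (292, np.int64(85), np.uint8(15)), (294, np.int64(82), np.uint8(16)), (296, np.int64(84), np.uint8(11)), (298, np.int64(84), np.uint8(15)), (300, np.int64(77), np.uint8(14)), (302, np.int64(39), np.uint8(15))] R [(358, np.int64(52), np.uint8(14)), (360, np.int64(84), np.uint8(14)), (362, np.int64(84), np.ui
[... 2128 characters left out ...]
8(17)), (168, np.int64(79), np.uint8(14)), (170, np.int64(83), np.uint8(15)), (172, np.int64(74), np.uint8(16)), (174, np.int64(67), np.uint8(21)), (176, np.int64(95), np.uint8(25))] B [(252, np.int64(83), np.uint8(25)), (254, np.int64(46), np.uint8(17)), (256, np.int64(79), np.uint8(13)), (258, np.int64(81), np.uint8(18)), (260, np.int64(79), np.uint8(12)), (262, np.int64(75), np.uint8(18)), (264, np.int64(79), np.uint8(26)), (266, np.int64(77), np.uint8(26)), (268, np.int64(77), np.uint8(24)), (270, np.int64(76), np.uint8(30)), (272, np.int64(79), np.uint8(24))]
[[ 0.4311 -0.0505]
 [ 0.4341  0.009 ]
 [ 0.5166  0.0049]
 [ 0.5136 -0.0555]] [ 0.4738 -0.023 ]
[[0.4979 0.1627]
 [0.5013 0.231 ]]
```

Emit:
arm_command:
  deltas:
    - [85, -0.23, 0.6, 0.8, 0]
    - [85, 0, 0, 1, 0]
    - [85, 0, 0, 1, 0]
    - [85, 0, 0, 1, 0]
    - [85, 0, 0, 1, 0]

```text
time: 15.95
tool_pos: [0.4714, -0.0229, 0.1131]
ee_rot: [[-0.999, 0.051, -0.002], [0.051, 0.999, -0.0], [0.002, -0.0, -1.0]]
force: [0.6, -0.4, -0.6]
gripper_width: 0.0851
gripper_force: 0.0
```

Emit:
arm_command:
  deltas:
    - [85, 0, 0, 1, 0]
    - [85, 0, 0, 1, 0]
    - [85, 0, 0, 1, 0]
    - [85, 0, 0, 0.8, 0]
    - [85, 0, 0, 0.5, 0]

```text
time: 16.45
tool_pos: [0.4707, -0.0231, 0.0269]
ee_rot: [[-0.999, 0.051, -0.004], [0.051, 0.999, -0.001], [0.004, -0.001, -1.0]]
force: [-0.1, 0.2, 0.2]
gripper_width: 0.0853
gripper_force: 0.0
```

Emit:
arm_command:
  deltas:
    - [85, 0, 0, 0.3, 0]
    - [85, 0, 0, 0.2, 0]
    - [85, 0, 0, 0, 0]

```text
time: 16.75
tool_pos: [0.4724, -0.023, 0.0188]
ee_rot: [[-0.999, 0.051, -0.0], [0.051, 0.999, 0.0], [0.0, 0.0, -1.0]]
force: [0.3, -0.6, -0.2]
gripper_width: 0.0851
gripper_force: 0.0
```

Emit:
arm_command:
  deltas:
    - [85, 0, 0, -0.15, 0]
    - [70, 0, 0, 0, 0]
    - [60, 0, 0, 0, 0]
    - [45, 0, 0, 0, 0]
    - [45, 0, 0, 0, 0]

```text
time: 17.25
tool_pos: [0.4732, -0.0232, 0.0231]
ee_rot: [[-0.999, 0.051, 0.002], [0.051, 0.999, 0.0], [-0.002, 0.001, -1.0]]
force: [-2.0, -0.6, 8.1]
gripper_width: 0.0607
gripper_force: 64.2
```

Emit:
arm_command:
  deltas:
    - [45, 0, 0, 0, 0]
    - [45, 0, 0, -0.3, 0]
    - [45, 0, 0, -0.7, 0]
    - [45, 0, 0, -1, 0]
    - [45, 0, 0, -1, 0]

```text
time: 17.75
tool_pos: [0.4717, -0.023, 0.0824]
ee_rot: [[-0.999, 0.051, -0.001], [0.051, 0.999, -0.0], [0.001, -0.0, -1.0]]
force: [0.3, -0.4, -1.7]
gripper_width: 0.0604
gripper_force: 66.1
```

Emit:
arm_command:
  deltas:
    - [45, 0, 0, -1, 0]
    - [45, 0, 0, -1, 0]
    - [45, 0, 0, 0, 0]
    - [45, 0, 0, 0, 0]

```text
time: 18.15
tool_pos: [0.4721, -0.0228, 0.1217]
ee_rot: [[-0.999, 0.051, 0.0], [0.051, 0.999, 0.001], [-0.0, 0.001, -1.0]]
force: [0.8, 1.1, -2.1]
gripper_width: 0.0604
gripper_force: 66.3
```

```bash
python3 - <<'E'
from m import *
c=cap('wrist','w5.png');s=telemetry.sense();print(s['tool_pos'],s['ee_rot'],c['eye'])
cv2.imwrite('pics/w5.png',c['img'])
E
```

```text
[ 0.4715 -0.0229  0.1211] [[-0.9987  0.0511 -0.0015]
 [ 0.0511  0.9987  0.0001]
 [ 0.0015  0.     -1.    ]] [ 0.3912 -0.0173  0.2516]
```

View pics/w5.png

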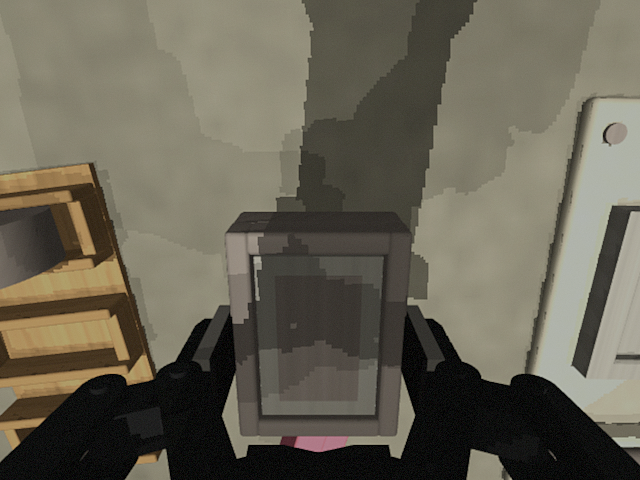

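Wrist view: tin held level by its long sides, lid up, top face corners about (225,234),(410,234),(400,435),(241,435). I'll move to see the pocket whole.

Emit:
arm_command:
  deltas:
    - [45, -0.4, 0.9, -0.5, 0]
    - [45, -0.5, 1, -0.5, 0]
    - [45, -0.5, 1, -0.5, 0]
    - [45, -0.5, 1, -0.5, 0]
    - [45, -0.4, 1, -0.4, 0]

```text
time: 18.7
tool_pos: [0.523, 0.0732, 0.1688]
ee_rot: [[-0.999, 0.051, -0.002], [0.051, 0.999, -0.001], [0.002, -0.001, -1.0]]
force: [0.5, -0.9, -1.7]
gripper_width: 0.0603
gripper_force: 66.2
```

Emit:
arm_command:
  deltas:
    - [45, -0.3, 0.9, 0, 0]
    - [45, 0, 0, 0, 0]
    - [45, 0, 0, 0, 0]
    - [45, 0, 0, 0, 0]

```text
time: 19.1
tool_pos: [0.5293, 0.0887, 0.1689]
ee_rot: [[-0.999, 0.053, -0.002], [0.053, 0.999, -0.001], [0.002, -0.001, -1.0]]
force: [-0.7, -0.2, -2.3]
gripper_width: 0.0604
gripper_force: 66.2
```

```bash
python3 - <<'E'
from m import *
w=cv2.imread('pics/w5.png')
c=cap('wrist','w6.png');s=telemetry.sense();print(s['tool_pos'],s['ee_rot'],c['eye'])
# tin relative to TCP (camera is rigid on the tool); top-face depth held constant
z=s['tool_pos'][2]+.0075
P=np.array([onz(c,*p,z) for p in [(225,234),(410,234),(400,435),(241,435)]]);print('rel',(P-s['tool_pos'])@s['ee_rot'], (P.mean(0)-s['tool_pos'])@s['ee_rot'])
cv2.imwrite('pics/w6.png',cv2.resize(c['img'][60:420,300:640],None,fx=1.6,fy=1.6))
t=cap('top');cv2.imwrite('pics/t6.png',t['img'])
E
```

```text
[0.5295 0.0887 0.1692] [[-0.9986  0.0532 -0.0016]
 [ 0.0532  0.9986 -0.0009]
 [ 0.0016 -0.001  -1.    ]] [0.4487 0.0946 0.299 ]
rel [[ 0.0424 -0.0283 -0.0074]
 [ 0.0425  0.0308 -0.0075]
 [-0.0378  0.0328 -0.0076]
 [-0.038  -0.0279 -0.0075]] [ 0.0023  0.0018 -0.0075]
```

View pics/w6.png

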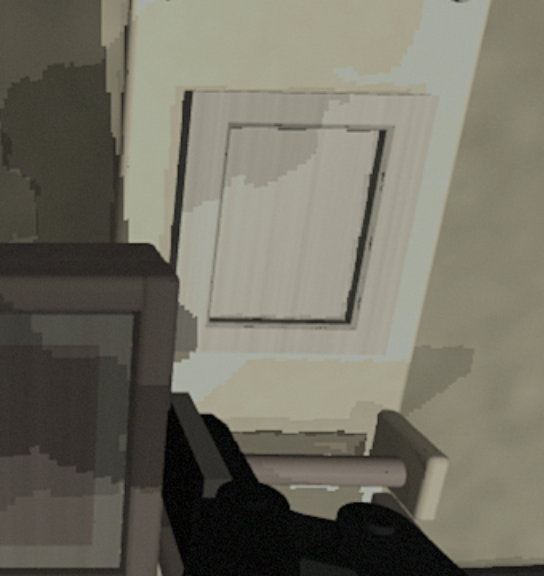

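Crop of the wrist view (offset (300,60), scale 1.6): block-top corners at (191,91),(437,95),(409,358), pocket mouth at (229,124),(394,126),(355,328),(207,325). The held tin is at left.

```bash
python3 - <<'E'
from m import *
c=cap('wrist');s=telemetry.sense();R=s['ee_rot'];print(s['tool_pos'])
f=lambda p:(300+p[0]/1.6,60+p[1]/1.6)
for nm,L in(('mouth',[(229,124),(394,126),(355,328),(207,325)]),('block',[(191,91),(437,95),(409,358)])):
    P=np.array([onz(c,*f(p),.028) for p in L]);print(nm,P[:,:2].tolist())
    ctr=P.mean(0) if len(L)==4 else (P[0]+P[2])/2
    print(' ctr',ctr,'rel tool',(ctr-s['tool_pos'])@R,'sides',np.linalg.norm(P[1]-P[0]),np.linalg.norm(P[2]-P[1]))
    a=P[2]-P[1];print(' yaw',np.degrees(np.arctan2(a[1],a[0])),'edge',np.degrees(np.arctan2(*(P[1]-P[0])[[1,0]]))-90)
    if len(L)==4:a=P[2]-P[3]+P[1]-P[0];print(np.degrees(np.arctan2(a[1],a[0]))-90); a=P[3]-P[0];print(np.degrees(np.arctan2(a[1],a[0])))
E
```

```text
[0.5299 0.0891 0.1696]
mouth [[0.4725303475822144, 0.1752962273052551], [0.47687455967487036, 0.24291379375633926], [0.5658193736413889, 0.2363972469027159], [0.5608632765376126, 0.1693129992696997]]
 ctr [0.519 0.206 0.028] rel tool [0.0169 0.1162 0.1416] sides 0.06775697360030744 0.08918321206613979
 yaw -4.1902917409621265 edge -3.676018120275046
-3.949643507366744
-3.8750087594311773
block [[0.4587287561730358, 0.1593996911293985], [0.46549319551079826, 0.258741139890352], [0.5820896085983887, 0.2628132003756194]]
 ctr [0.5204 0.2111 0.028 ] rel tool [0.0158 0.1214 0.1416] sides 0.0995714872916912 0.11666749856531465
 yaw 2.0002081108505774 edge -3.8954180574731936
```

Emit:
arm_command:
  deltas:
    - [45, 0, 0, 0, 0.21]
    - [45, 0.15, 0.95, 0, 0]
    - [45, 0.15, 0.95, 0, 0]
    - [45, 0.15, 0.95, 0, 0]
    - [45, 0.15, 0.95, 0, 0]

```text
time: 19.75
tool_pos: [0.5232, 0.1672, 0.17]
ee_rot: [[-0.998, 0.067, 0.0], [0.067, 0.998, 0.0], [-0.0, 0.0, -1.0]]
force: [0.2, -0.5, -3.4]
gripper_width: 0.0606
gripper_force: 66.2
```

Emit:
arm_command:
  deltas:
    - [45, 0.15, 0.95, 0.5, 0]
    - [45, 0.19, 0.92, 1, 0]
    - [45, 0, 0, 1, 0]
    - [45, 0, 0, 1, 0]
    - [45, 0, 0, 1, 0]

```text
time: 20.25
tool_pos: [0.5186, 0.2049, 0.0784]
ee_rot: [[-0.998, 0.066, -0.0], [0.066, 0.998, -0.0], [0.0, -0.0, -1.0]]
force: [-0.2, -0.1, -3.1]
gripper_width: 0.0605
gripper_force: 66.2
```

Emit:
arm_command:
  deltas:
    - [45, 0, 0, 0.5, 0]
    - [45, 0, 0, 0.3, 0]
    - [45, 0, 0, 0, 0]
    - [45, 0, 0, 0, 0]

```text
time: 20.65
tool_pos: [0.5197, 0.2047, 0.0646]
ee_rot: [[-0.998, 0.066, 0.001], [0.066, 0.998, 0.001], [-0.001, 0.001, -1.0]]
force: [1.2, -0.1, -1.7]
gripper_width: 0.0603
gripper_force: 66.2
```

```bash
python3 - <<'E'
from m import *
c=cap('wrist');s=telemetry.sense();print(s['tool_pos'],s['ee_rot'][:2,1],s['force'],s['joint_pos'])
cv2.imwrite('pics/w7.png',c['img'][100:470,120:540])
cv2.imwrite('pics/w7.png',cv2.resize(c['img'][100:470,120:540],None,fx=1.6,fy=1.6))
E
```

```text
[0.5198 0.2048 0.0648] [0.0661 0.9978] [-0.1218  0.2474 -1.3629] [-41.5527  26.3762  19.7061 110.7219 -12.2887  44.8005  71.2148]
```

View pics/w7.png

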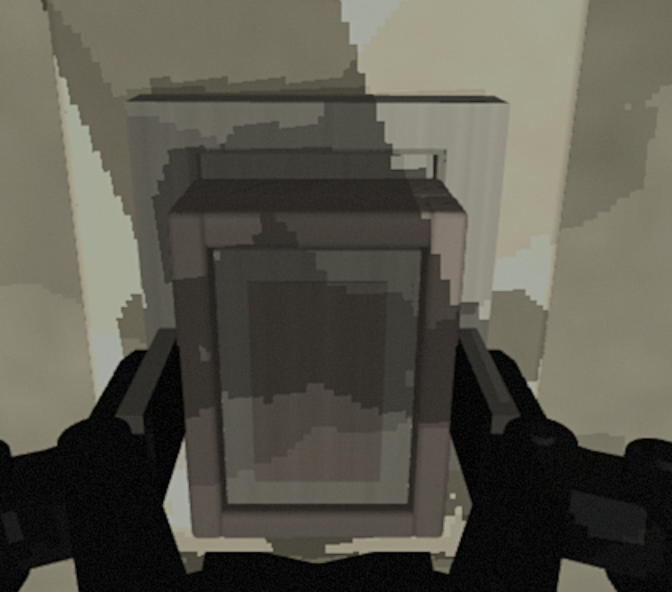

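Crop (offset (120,100), scale 1.6): tin hovers over the block, laterally centred (block-edge mid 318, mouth mid 322, tin mid 319.5). Mouth's front edge is at row 150 and the tin's front underside edge at row 182. This is picture 11, one over the limit of 10, so I'll view no more and work from numbers.

```bash
python3 - <<'E'
from m import *
c=cap('wrist');s=telemetry.sense();T=s['tool_pos'];R=s['ee_rot'];print(T)
f=lambda x,y:(120+x/1.6,100+y/1.6)
for nm,x,y,z in [('mouthL',200,150,.028),('mouthR',445,150,.028),('blkL',128,102,.028),('blkR',508,102,.028),('tinbL',193,181,T[2]-.0231),('tinbR',445,184,T[2]-.0231),('tintL',170,212,T[2]+.007),('tintR',466,214,T[2]+.007),('tinbackL',190,537,T[2]+.007),('tinbackR',444,537,T[2]+.007)]:
    p=onz(c,*f(x,y),z);print(nm,p,(p-T)@R)
E
```

```text
[0.5198 0.2049 0.0649]
mouthL [0.472  0.1786 0.028 ] [ 0.046  -0.0294  0.0368]
mouthR [0.4763 0.2429 0.028 ] [0.046  0.0351 0.0368]
blkL [0.4584 0.1617 0.028 ] [ 0.0585 -0.0472  0.0367]
blkR [0.4648 0.2591 0.028 ] [0.0586 0.0505 0.0368]
tinbL [0.4769 0.1787 0.0418] [ 0.0412 -0.029   0.023 ]
tinbR [0.4817 0.2403 0.0418] [0.0404 0.0328 0.0231]
tintL [0.4754 0.1797 0.0719] [ 0.0426 -0.028  -0.0071]
tintR [0.4797 0.2388 0.0719] [ 0.0422  0.0312 -0.007 ]
tinbackL [0.557  0.1733 0.0719] [-0.0392 -0.029  -0.007 ]
tinbackR [0.561  0.2342 0.0719] [-0.0392  0.032  -0.0069]
```

Emit:
arm_command:
  deltas:
    - [45, 0.05, 0.02, 0, 0]
    - [45, 0, 0, 0.2, 0]
    - [45, 0, 0, 0.2, 0]
    - [45, 0, 0, 0.15, 0]
    - [45, 0, 0, 0, 0]

```text
time: 21.25
tool_pos: [0.5175, 0.2048, 0.0522]
ee_rot: [[-0.998, 0.066, -0.001], [0.066, 0.998, -0.001], [0.001, -0.001, -1.0]]
force: [-0.2, -0.3, -1.6]
gripper_width: 0.0603
gripper_force: 66.2
```

Emit:
arm_command:
  deltas:
    - [45, 0, 0, 0.15, 0]
    - [45, 0, 0, 0.1, 0]
    - [45, 0, 0, 0, 0]

```text
time: 21.55
tool_pos: [0.5178, 0.2049, 0.0476]
ee_rot: [[-0.998, 0.066, -0.001], [0.066, 0.998, -0.0], [0.001, -0.0, -1.0]]
force: [-0.3, -0.0, -2.0]
gripper_width: 0.0605
gripper_force: 66.2
```

Emit:
arm_command:
  deltas:
    - [45, 0, 0, 0.1, 0]
    - [45, 0, 0, 0.08, 0]
    - [45, 0, 0, 0, 0]

```text
time: 21.85
tool_pos: [0.5179, 0.205, 0.0441]
ee_rot: [[-0.998, 0.066, -0.0], [0.066, 0.998, -0.0], [0.0, -0.0, -1.0]]
force: [0.1, -1.2, -2.0]
gripper_width: 0.0602
gripper_force: 66.2
```

Emit:
arm_command:
  deltas:
    - [45, 0, 0, 0.05, 0]
    - [45, 0, 0, 0, 0]

```text
time: 22.05
tool_pos: [0.5181, 0.205, 0.0433]
ee_rot: [[-0.998, 0.066, 0.0], [0.066, 0.998, 0.0], [-0.0, 0.0, -1.0]]
force: [0.2, -0.1, -3.1]
gripper_width: 0.0603
gripper_force: 66.3
```

Emit:
arm_command:
  deltas:
    - [45, 0, 0, 0.05, 0]
    - [45, 0, 0, 0.03, 0]
    - [45, 0, 0, 0, 0]

```text
time: 22.35
tool_pos: [0.5182, 0.2051, 0.0432]
ee_rot: [[-0.998, 0.066, -0.0], [0.066, 0.998, 0.001], [0.0, 0.001, -1.0]]
force: [-3.5, -0.5, 9.3]
gripper_width: 0.0603
gripper_force: 67.5
```

Emit:
arm_command:
  deltas:
    - [45, 0, 0, 0.04, 0]
    - [45, 0, 0, 0, 0]

```text
time: 22.55
tool_pos: [0.5182, 0.2051, 0.0431]
ee_rot: [[-0.998, 0.066, -0.001], [0.066, 0.998, 0.001], [0.001, 0.001, -1.0]]
force: [-5.3, -0.7, 14.1]
gripper_width: 0.0605
gripper_force: 68.1
```

Emit:
arm_command:
  deltas:
    - [45, 0, 0, -0.08, 0]
    - [62, 0, 0, 0, 0]
    - [70, 0, 0, 0, 0]
    - [85, 0, 0, 0, 0]
    - [85, 0, 0, 0, 0]

```text
time: 23.05
tool_pos: [0.5181, 0.2051, 0.0424]
ee_rot: [[-0.998, 0.066, 0.0], [0.066, 0.998, 0.0], [-0.0, 0.0, -1.0]]
force: [0.2, -0.0, 0.3]
gripper_width: 0.0846
gripper_force: 0.0
```

Emit:
arm_command:
  deltas:
    - [85, 0, 0, -0.3, 0]
    - [85, 0, 0, -0.8, 0]
    - [85, 0, 0, -1, 0]
    - [85, 0, 0, -1, 0]
    - [85, 0, 0, -1, 0]

```text
time: 23.55
tool_pos: [0.5181, 0.205, 0.1257]
ee_rot: [[-0.998, 0.066, 0.0], [0.066, 0.998, 0.0], [-0.0, 0.0, -1.0]]
force: [0.1, 0.2, 0.4]
gripper_width: 0.0852
gripper_force: 0.0
```

Emit:
arm_command:
  deltas:
    - [85, 0, 0, -1, 0]
    - [85, 0, 0, -1, 0]
    - [85, 0, 0, -1, 0]
    - [85, 0, 0, 0, 0]
    - [85, 0, 0, 0, 0]

```text
time: 24.05
tool_pos: [0.5181, 0.2051, 0.1847]
ee_rot: [[-0.998, 0.066, 0.001], [0.066, 0.998, 0.001], [-0.001, 0.001, -1.0]]
force: [-0.5, -0.9, -0.3]
gripper_width: 0.0849
gripper_force: 0.0
```

```bash
python3 - <<'E'
from m import *
c=cap('wrist','w8.png');s=telemetry.sense();T=s['tool_pos'];print(T,c['eye'])
g=cv2.cvtColor(c['img'],cv2.COLOR_BGR2GRAY).astype(int)
# predicted tin top corners if seated, and pocket block
R=s['ee_rot']
C=np.array([.5187,.205,.05])
for a,b in[(.042,-.031),(.042,.031),(-.042,.031),(-.042,-.031)]:
    print('tin px',proj(c,C+R[:,0]*a+R[:,1]*b))
print('prof col u=cx, v:',[(v,g[v,320]) for v in range(120,320,4)])
vv=int(proj(c,C)[1]);print(vv,[(u,g[vv,u]) for u in range(220,430,4)])
E
```

```text
[0.5175 0.2048 0.1839] [0.4372 0.2118 0.3146]
tin px (np.float64(268.60275607632286), np.float64(169.67408953143675))
tin px (np.float64(363.1316326567938), np.float64(169.7334004594971))
tin px (np.float64(358.93203867864514), np.float64(286.4894767540729))
tin px (np.float64(273.0366767617506), np.float64(286.45167987005834))
prof col u=cx, v: [(120, np.int64(143)), (124, np.int64(141)), (128, np.int64(144)), (132, np.int64(118)), (136, np.int64(120)), (140, np.int64(59)), (144, np.int64(81)), (148, np.int64(79)), (152, np.int64(70)), (156, np.int64(63)), (160, np.int64(61)), (164, np.int64(31)), (168, np.int64(35)), (172, np.int64(60)), (176, np.int64(53)), (180, np.int64(34)), (184, np.int64(76)), (188, np.int64(79)), (192, np.int64(70)), (196, np.int64(63)), (200, np.int64(65)), (204, np.int64(64)), (208, np.int64(66)), (212, np.int64(65)), (216, np.int64(66)), (220, np.int64(61)), (224, np.int64(69)), (228, np.int64(73)), (232, np.int64(75)), (236, np.int64(77)), (240, np.int64(74)), (244, np.int64(74)), (248, np.int64(74)), (252, np.int64(73)), (256, np.int64(75)), (260, np.in
[... 745 characters left out ...]
.int64(79)), (304, np.int64(71)), (308, np.int64(74)), (312, np.int64(78)), (316, np.int64(72)), (320, np.int64(79)), (324, np.int64(77)), (328, np.int64(75)), (332, np.int64(75)), (336, np.int64(70)), (340, np.int64(81)), (344, np.int64(89)), (348, np.int64(90)), (352, np.int64(56)), (356, np.int64(72)), (360, np.int64(74)), (364, np.int64(53)), (368, np.int64(145)), (372, np.int64(143)), (376, np.int64(141)), (380, np.int64(145)), (384, np.int64(146)), (388, np.int64(149)), (392, np.int64(150)), (396, np.int64(147)), (400, np.int64(148)), (404, np.int64(149)), (408, np.int64(148)), (412, np.int64(113)), (416, np.int64(113)), (420, np.int64(113)), (424, np.int64(114)), (428, np.int64(111))]
```

```bash
python3 - <<'E'
from m import *
s=cap('scene');t=cap('top')
def tri(a,b):
    e1,d1=ray(s,*a);e2,d2=ray(t,*b);A=np.c_[d1,-d2];k=np.linalg.lstsq(A,e2-e1,rcond=None)[0];p,q=e1+d1*k[0],e2+d2*k[1];return (p+q)/2,np.linalg.norm(p-q)
print(tri((389.7,184.5),(247,207.9)))
ref=np.array([.5187,.205,0])+.134*np.array([.9977,-.068,0])+[0,0,.241];print(ref,proj(s,ref),proj(t,ref))
E
```

```text
(array([0.6531, 0.1927, 0.2432]), np.float64(0.0012015664864762955))
[0.6524 0.1959 0.241 ] (np.float64(389.832947545096), np.float64(184.57904315778305)) (np.float64(245.7897136106688), np.float64(208.07955069995543))
```

Emit:
arm_command:
  deltas:
    - [60, 0, 0, -1, 1]
    - [60, 0, 0, -1, 1]
    - [60, 0, 0, -1, 1]
    - [60, 0, 0, -1, 1]
    - [60, 0, 0, -1, 1]

```text
time: 24.7
tool_pos: [0.5175, 0.2048, 0.2842]
ee_rot: [[-0.914, 0.406, -0.002], [0.406, 0.914, -0.001], [0.001, -0.002, -1.0]]
force: [0.2, 0.3, -0.4]
gripper_width: 0.06
gripper_force: 0.0
```

Emit:
arm_command:
  deltas:
    - [60, 0, 0, -1, 1]
    - [60, 0, 0, -1, 1]
    - [60, 0, 0, -0.8, 1]
    - [60, 0, 0, 0, 1]
    - [60, 0, 0, 0, 1]

```text
time: 25.2
tool_pos: [0.518, 0.205, 0.3401]
ee_rot: [[-0.72, 0.694, -0.0], [0.694, 0.72, -0.0], [0.0, -0.001, -1.0]]
force: [-0.1, 0.3, -0.7]
gripper_width: 0.0599
gripper_force: 0.0
```

Emit:
arm_command:
  deltas:
    - [60, 0, 0, 0, 1]
    - [60, 0, 0, 0, 1]
    - [60, 0, 0, 0, 1]
    - [60, 0, 0, 0, 1]
    - [60, 0, 0, 0, 1]

```text
time: 25.7
tool_pos: [0.5177, 0.2049, 0.3393]
ee_rot: [[-0.439, 0.898, -0.002], [0.898, 0.439, -0.001], [-0.0, -0.002, -1.0]]
force: [0.3, -0.6, -0.1]
gripper_width: 0.0599
gripper_force: 0.0
```

Emit:
arm_command:
  deltas:
    - [60, 0, 0, 0, 1]
    - [60, 0, 0, 0, 1]
    - [60, 0, 0, 0, 1]
    - [60, 0, 0, 0, 1]
    - [60, 0, 0, 0, 1]

```text
time: 26.2
tool_pos: [0.5176, 0.2049, 0.3394]
ee_rot: [[-0.105, 0.994, -0.002], [0.994, 0.105, -0.001], [-0.001, -0.002, -1.0]]
force: [-0.8, 0.3, -0.5]
gripper_width: 0.06
gripper_force: 0.0
```

Emit:
arm_command:
  deltas:
    - [60, 0, 0, 0, 1]
    - [60, 0, 0, 0, 1]
    - [60, 0, 0, 0, 0.5]
    - [60, 0, 0.9, 0, 0]
    - [60, 0, 1, 0, 0]

```text
time: 26.7
tool_pos: [0.5557, 0.2029, 0.3396]
ee_rot: [[0.065, 0.998, -0.002], [0.998, -0.065, -0.0], [-0.0, -0.002, -1.0]]
force: [-0.6, 0.1, -0.2]
gripper_width: 0.06
gripper_force: 0.0
```

Emit:
arm_command:
  deltas:
    - [60, 0, 1, 0, 0]
    - [60, 0, 1, 0, 0]
    - [60, 0, 1, 0, 0]
    - [60, -0.05, 1, 0, 0]
    - [60, 0, 0.9, 0, 0]

```text
time: 27.2
tool_pos: [0.6543, 0.1948, 0.3389]
ee_rot: [[0.066, 0.998, -0.002], [0.998, -0.066, -0.001], [-0.001, -0.002, -1.0]]
force: [1.2, -0.7, 0.5]
gripper_width: 0.0601
gripper_force: 0.0
```

Emit:
arm_command:
  deltas:
    - [50, 0, 0, 0, 0]
    - [50, 0, 0, 0, 0]

```text
time: 27.4
tool_pos: [0.6532, 0.1949, 0.3391]
ee_rot: [[0.066, 0.998, -0.002], [0.998, -0.066, -0.001], [-0.001, -0.002, -1.0]]
force: [0.1, -0.5, 0.2]
gripper_width: 0.0501
gripper_force: 0.0
```

```bash
python3 - <<'E'
from m import *
s=telemetry.sense();print(s['tool_pos'],s['ee_rot'],s['joint_pos'])
B=np.array([.653,.1955,.241]);print((B-s['tool_pos'])@s['ee_rot'])
E
```

```text
[0.6532 0.1949 0.3391] [[ 0.0665  0.9978 -0.0024]
 [ 0.9978 -0.0665 -0.001 ]
 [-0.0011 -0.0023 -1.    ]] [-43.3489  27.0394  35.7814  75.5413 -15.5262  82.4003 -12.3169]
[ 0.0007 -0.      0.0981]
```

Emit:
arm_command:
  deltas:
    - [50, 0, 0, 1, 0]
    - [50, 0, 0, 1, 0]
    - [50, 0, 0, 1, 0]
    - [50, 0, 0, 1, 0]
    - [50, 0, 0, 0.8, 0]

```text
time: 27.9
tool_pos: [0.6522, 0.1956, 0.2432]
ee_rot: [[0.065, 0.998, -0.002], [0.998, -0.065, 0.0], [0.0, -0.002, -1.0]]
force: [-0.1, 0.4, 0.2]
gripper_width: 0.0503
gripper_force: 0.0
```

Emit:
arm_command:
  deltas:
    - [50, 0, 0, 0.4, 0]
    - [40, 0, 0, 0, 0]
    - [28, 0, 0, 0, 0]
    - [18, 0, 0, 0, 0]
    - [8, 0, 0, 0, 0]

```text
time: 28.4
tool_pos: [0.6534, 0.1952, 0.238]
ee_rot: [[0.066, 0.998, -0.0], [0.998, -0.066, 0.001], [0.001, -0.0, -1.0]]
force: [-3.7, -0.6, 4.0]
gripper_width: 0.0141
gripper_force: 58.4
```

Emit:
arm_command:
  deltas:
    - [8, 0, 0, 0, 0]
    - [8, 0, 0, 0, 0]

```text
time: 28.6
tool_pos: [0.6535, 0.1952, 0.2379]
ee_rot: [[0.066, 0.998, -0.0], [0.998, -0.066, 0.001], [0.001, -0.0, -1.0]]
force: [-3.7, -0.2, 5.3]
gripper_width: 0.014
gripper_force: 58.6
```

```bash
python3 - <<'E'
import numpy as np
a=np.radians(83.1+np.r_[np.arange(0,91,4),91.7]);P=200.4*np.c_[np.cos(a),-np.sin(a)]/20
C=np.round(P-P[0],2);D=np.diff(C,axis=0)
print(len(D));print([[8,0,round(float(y),2),round(float(z),2),0] for y,z in D])
E
```

```text
23
[[8, 0, -0.7, -0.06, 0], [8, 0, -0.7, -0.01, 0], [8, 0, -0.69, 0.04, 0], [8, 0, -0.7, 0.08, 0], [8, 0, -0.68, 0.14, 0], [8, 0, -0.68, 0.18, 0], [8, 0, -0.66, 0.23, 0], [8, 0, -0.64, 0.27, 0], [8, 0, -0.63, 0.32, 0], [8, 0, -0.6, 0.36, 0], [8, 0, -0.57, 0.41, 0], [8, 0, -0.54, 0.44, 0], [8, 0, -0.51, 0.47, 0], [8, 0, -0.48, 0.52, 0], [8, 0, -0.44, 0.54, 0], [8, 0, -0.4, 0.57, 0], [8, 0, -0.36, 0.6, 0], [8, 0, -0.31, 0.63, 0], [8, 0, -0.27, 0.64, 0], [8, 0, -0.23, 0.66, 0], [8, 0, -0.18, 0.68, 0], [8, 0, -0.13, 0.69, 0], [8, 0, -0.08, 0.64, 0]]
```

Emit:
arm_command:
  deltas:
    - [8, 0, -0.7, -0.06, 0]
    - [8, 0, -0.7, -0.01, 0]
    - [8, 0, -0.69, 0.04, 0]
    - [8, 0, -0.7, 0.08, 0]
    - [8, 0, -0.68, 0.14, 0]

```text
time: 29.1
tool_pos: [0.5893, 0.1997, 0.2366]
ee_rot: [[0.067, 0.998, 0.014], [0.998, -0.067, 0.003], [0.004, 0.014, -1.0]]
force: [4.0, 0.2, 9.8]
gripper_width: 0.0136
gripper_force: 62.1
```

Emit:
arm_command:
  deltas:
    - [8, 0, -0.68, 0.18, 0]
    - [8, 0, -0.66, 0.23, 0]
    - [8, 0, -0.64, 0.27, 0]
    - [8, 0, -0.63, 0.32, 0]
    - [8, 0, -0.6, 0.36, 0]

```text
time: 29.6
tool_pos: [0.5243, 0.2043, 0.2082]
ee_rot: [[0.067, 0.998, 0.011], [0.998, -0.067, 0.003], [0.004, 0.011, -1.0]]
force: [2.7, 0.0, 5.7]
gripper_width: 0.0138
gripper_force: 65.9
```

Following the arc with low forces.

Emit:
arm_command:
  deltas:
    - [8, 0, -0.57, 0.41, 0]
    - [8, 0, -0.54, 0.44, 0]
    - [8, 0, -0.51, 0.47, 0]
    - [8, 0, -0.48, 0.52, 0]
    - [8, 0, -0.44, 0.54, 0]

```text
time: 30.1
tool_pos: [0.4727, 0.208, 0.1599]
ee_rot: [[0.066, 0.998, 0.008], [0.998, -0.066, 0.003], [0.004, 0.007, -1.0]]
force: [4.2, 0.7, 1.8]
gripper_width: 0.014
gripper_force: 70.2
```

Emit:
arm_command:
  deltas:
    - [8, 0, -0.4, 0.57, 0]
    - [8, 0, -0.36, 0.6, 0]
    - [8, 0, -0.31, 0.63, 0]
    - [8, 0, -0.27, 0.64, 0]
    - [8, 0, 0, 0, 0]

```text
time: 30.6
tool_pos: [0.4441, 0.21, 0.1094]
ee_rot: [[0.066, 0.998, 0.003], [0.998, -0.066, 0.002], [0.002, 0.003, -1.0]]
force: [0.1, 2.2, 5.1]
gripper_width: 0.0139
gripper_force: 74.4
```

Emit:
arm_command:
  deltas:
    - [8, 0, -0.23, 0.66, 0]
    - [8, 0, -0.18, 0.68, 0]
    - [8, 0, 0, 0, 0]

```text
time: 30.9
tool_pos: [0.4353, 0.2105, 0.0825]
ee_rot: [[0.066, 0.998, 0.001], [0.998, -0.066, 0.001], [0.001, 0.001, -1.0]]
force: [0.5, 2.3, 3.0]
gripper_width: 0.014
gripper_force: 76.6
```

Emit:
arm_command:
  deltas:
    - [8, 0, -0.13, 0.5, 0]
    - [8, 0, -0.04, 0.3, 0]
    - [8, 0, 0, 0, 0]

```text
time: 31.2
tool_pos: [0.4321, 0.2108, 0.0672]
ee_rot: [[0.066, 0.998, 0.001], [0.998, -0.066, 0.002], [0.002, 0.001, -1.0]]
force: [-3.9, 0.7, 7.5]
gripper_width: 0.0134
gripper_force: 77.2
```

Emit:
arm_command:
  deltas:
    - [8, 0, -0.04, 0.25, 0]
    - [8, 0, 0, 0.15, 0]
    - [8, 0, 0, 0, 0]

```text
time: 31.5
tool_pos: [0.4308, 0.2109, 0.0596]
ee_rot: [[0.066, 0.998, -0.001], [0.998, -0.066, 0.002], [0.002, -0.001, -1.0]]
force: [-2.7, 2.8, 9.7]
gripper_width: 0.0142
gripper_force: 78.6
```

Emit:
arm_command:
  deltas:
    - [8, 0, 0, 0.12, 0]
    - [8, 0, 0, 0, 0]

```text
time: 31.7
tool_pos: [0.4305, 0.2109, 0.0574]
ee_rot: [[0.066, 0.998, -0.001], [0.998, -0.066, 0.002], [0.002, -0.001, -1.0]]
force: [-5.3, 2.5, 12.1]
gripper_width: 0.0141
gripper_force: 78.9
```

Emit:
arm_command:
  deltas:
    - [8, 0, 0, 0.12, 0]
    - [8, 0, 0, 0, 0]

```text
time: 31.9
tool_pos: [0.4303, 0.2109, 0.0551]
ee_rot: [[0.066, 0.998, -0.002], [0.998, -0.066, 0.002], [0.002, -0.002, -1.0]]
force: [-6.9, 1.1, 13.3]
gripper_width: 0.0134
gripper_force: 79.1
```

Emit:
arm_command:
  deltas:
    - [8, 0, 0, 0.12, 0]
    - [8, 0, 0, 0, 0]

```text
time: 32.1
tool_pos: [0.43, 0.2109, 0.0526]
ee_rot: [[0.066, 0.998, -0.002], [0.998, -0.066, 0.002], [0.002, -0.003, -1.0]]
force: [-6.5, 1.4, 13.3]
gripper_width: 0.0138
gripper_force: 79.1
```

Emit:
arm_command:
  deltas:
    - [8, 0, 0, 0.12, 0]
    - [8, 0, 0, 0, 0]

```text
time: 32.3
tool_pos: [0.4297, 0.2109, 0.0502]
ee_rot: [[0.066, 0.998, -0.003], [0.998, -0.066, 0.002], [0.002, -0.003, -1.0]]
force: [-8.4, 2.1, 14.3]
gripper_width: 0.0139
gripper_force: 79.4
```

Emit:
arm_command:
  deltas:
    - [8, 0, 0, 0.12, 0]
    - [8, 0, 0, 0, 0]

```text
time: 32.5
tool_pos: [0.4294, 0.211, 0.0475]
ee_rot: [[0.066, 0.998, -0.004], [0.998, -0.065, 0.002], [0.002, -0.004, -1.0]]
force: [-5.6, 2.4, 10.5]
gripper_width: 0.0137
gripper_force: 80.0
```

```bash
python3 - <<'E'
from m import *
c=cap('scene','s9.png');g=cv2.cvtColor(c['img'],cv2.COLOR_BGR2GRAY).astype(float)
g0=cv2.cvtColor(cv2.imread('pics/scene0.png'),cv2.COLOR_BGR2GRAY).astype(float)
O=np.array([.5187,.205,0]);ux=np.array([.9977,-.068,0]);uy=np.array([.068,.9977,0])
for x in(-85,-70,-50,-20,20):
  o=[]
  for z in range(0,130,6):
    u,v=proj(c,O+ux*x/1000+uy*-.055+[0,0,z/1000]);f=lambda im:float(cv2.getRectSubPix(im.astype(np.float32),(1,1),(u,v))[0,0]);o.append((z,int(f(g)),int(f(g0))))
  print(x,o)
w=cap('wrist','w9.png')
b=O+ux*-.09+[0,0,.06];print('bar px in wrist',proj(w,b),proj(w,b-[0,0,.012]),w['eye'])
s=telemetry.sense();print(s['force'],s['tool_pos'])
E
```

```text
-85 [(0, 216, 218), (6, 202, 218), (12, 153, 218), (18, 105, 218), (24, 81, 218), (30, 78, 218), (36, 80, 218), (42, 92, 217), (48, 91, 206), (54, 72, 173), (60, 91, 158), (66, 126, 156), (72, 94, 159), (78, 89, 160), (84, 131, 159), (90, 136, 156), (96, 137, 154), (102, 137, 156), (108, 138, 156), (114, 139, 161), (120, 136, 159), (126, 108, 146)]
-70 [(0, 216, 218), (6, 202, 218), (12, 161, 218), (18, 118, 218), (24, 92, 218), (30, 91, 218), (36, 104, 218), (42, 94, 218), (48, 75, 218), (54, 70, 217), (60, 102, 215), (66, 146, 195), (72, 127, 163), (78, 58, 156), (84, 19, 158), (90, 35, 157), (96, 94, 155), (102, 127, 157), (108, 134, 159), (114, 131, 159), (120, 117, 160), (126, 94, 162)]
-50 [(0, 217, 218), (6, 208, 217), (12, 159, 202), (18, 101, 144), (24, 79, 100), (30, 88, 129), (36, 125, 186), (42, 126, 211), (48, 102, 217), (54, 78, 218), (60, 99, 217), (66, 147, 218), (72, 140, 218), (78, 107, 218), (84, 96, 214), (90, 73, 191), (96, 28, 165), (102, 16, 161), (108, 18, 160), (114, 16, 161), (120, 14, 162), (126, 14, 162)]
-20 [(0, 217, 218), (6, 199, 216), (12, 146, 196), 
[... 162 characters left out ...]
 214), (84, 171, 218), (90, 109, 218), (96, 81, 218), (102, 69, 218), (108, 50, 218), (114, 46, 217), (120, 45, 209), (126, 30, 178)]
20 [(0, 217, 219), (6, 202, 217), (12, 144, 199), (18, 93, 141), (24, 73, 92), (30, 66, 118), (36, 68, 175), (42, 68, 201), (48, 68, 202), (54, 64, 200), (60, 102, 200), (66, 156, 200), (72, 184, 199), (78, 201, 199), (84, 204, 199), (90, 201, 198), (96, 169, 183), (102, 125, 137), (108, 114, 161), (114, 113, 193), (120, 113, 203), (126, 115, 214)]
bar px in wrist (np.float64(317.0771867911867), np.float64(358.97979985256654)) (np.float64(317.28580716203766), np.float64(339.6226094625805)) [0.435  0.2929 0.1776]
[-5.1904  2.2486 10.2142] [0.4294 0.211  0.0475]
```

```bash
python3 - <<'E'
from m import *
c=cap('scene');S=lambda n:cv2.cvtColor(cv2.imread('pics/'+n),cv2.COLOR_BGR2GRAY).astype(np.float32)
g0,g=S('scene0.png'),S('s9.png')
O=np.array([.5187,.205,0]);ux=np.array([.9977,-.068,0]);uy=np.array([.068,.9977,0])
f=lambda im,x,y,z:int(cv2.getRectSubPix(im,(1,1),tuple(float(q) for q in proj(c,O+ux*x/1000+uy*y/1000+[0,0,z/1000])))[0,0])
for z in(90,140,190,220): print('rest z',z,[(x,f(g0,x,-55,z)) for x in range(92,165,3)])
# other arm (+y) and press block/bar near, now: along vertical at y=+55
H=np.array([110,42.])
for r in(60,90,110,140,170,195):
  print('now r',r,[(h,f(g,110-r,-55,42+h)) for h in range(-15,36,3)])
E
```

```text
rest z 90 [(92, 196), (95, 189), (98, 171), (101, 132), (104, 93), (107, 97), (110, 132), (113, 174), (116, 188), (119, 156), (122, 101), (125, 72), (128, 62), (131, 61), (134, 64), (137, 80), (140, 94), (143, 99), (146, 115), (149, 148), (152, 172), (155, 166), (158, 140), (161, 120), (164, 115)]
rest z 140 [(92, 195), (95, 196), (98, 196), (101, 197), (104, 193), (107, 195), (110, 193), (113, 195), (116, 191), (119, 172), (122, 125), (125, 79), (128, 65), (131, 62), (134, 60), (137, 61), (140, 64), (143, 70), (146, 79), (149, 105), (152, 148), (155, 177), (158, 181), (161, 172), (164, 155)]
rest z 190 [(92, 164), (95, 165), (98, 163), (101, 164), (104, 162), (107, 161), (110, 159), (113, 159), (116, 160), (119, 153), (122, 125), (125, 89), (128, 66), (131, 62), (134, 62), (137, 62), (140, 62), (143, 66), (146, 70), (149, 71), (152, 70), (155, 70), (158, 71), (161, 70), (164, 69)]
rest z 220 [(92, 159), (95, 158), (98, 157), (101, 157), (104, 158), (107, 159), (110, 160), (113, 159), (116, 158), (119, 152), (122, 131), (125, 97), (128, 72), (131, 62), (134, 61), (137, 63), (140, 84)
[... 517 characters left out ...]
67), (-3, 67), (0, 69), (3, 67), (6, 65), (9, 64), (12, 66), (15, 79), (18, 103), (21, 132), (24, 157), (27, 170), (30, 178), (33, 187)]
now r 140 [(-15, 69), (-12, 73), (-9, 86), (-6, 108), (-3, 131), (0, 144), (3, 142), (6, 121), (9, 94), (12, 80), (15, 81), (18, 101), (21, 131), (24, 154), (27, 167), (30, 168), (33, 152)]
now r 170 [(-15, 123), (-12, 110), (-9, 105), (-6, 106), (-3, 110), (0, 112), (3, 108), (6, 99), (9, 85), (12, 74), (15, 80), (18, 101), (21, 131), (24, 153), (27, 156), (30, 144), (33, 123)]
now r 195 [(-15, 78), (-12, 78), (-9, 79), (-6, 80), (-3, 87), (0, 92), (3, 95), (6, 91), (9, 80), (12, 72), (15, 73), (18, 91), (21, 115), (24, 126), (27, 121), (30, 94), (33, 77)]
```

The side arms measure about 90.0° now; the stop is at 91.7°. The bar has crept up between the pads as it turned, so the lever is about 6 mm short of its stop. Pressing on in small steps.

Emit:
arm_command:
  deltas:
    - [8, 0, 0, 0.12, 0]
    - [8, 0, 0, 0, 0]

```text
time: 32.85
tool_pos: [0.4293, 0.211, 0.0464]
ee_rot: [[0.066, 0.998, -0.005], [0.998, -0.066, 0.003], [0.002, -0.005, -1.0]]
force: [-10.1, 1.3, 26.5]
gripper_width: 0.0137
gripper_force: 81.8
```

Emit:
arm_command:
  deltas:
    - [8, 0, 0, 0.12, 0]
    - [8, 0, 0, 0, 0]

```text
time: 33.05
tool_pos: [0.4293, 0.2111, 0.0459]
ee_rot: [[0.066, 0.998, -0.007], [0.998, -0.066, 0.004], [0.004, -0.007, -1.0]]
force: [-16.6, -2.5, 47.7]
gripper_width: 0.0138
gripper_force: 84.1
```

```bash
python3 - <<'E'
from m import *
c=cap('scene','s10.png');S=lambda n:cv2.cvtColor(cv2.imread('pics/'+n),cv2.COLOR_BGR2GRAY).astype(np.float32)
O=np.array([.5187,.205,0]);ux=np.array([.9977,-.068,0]);uy=np.array([.068,.9977,0])
f=lambda im,x,y,z:float(cv2.getRectSubPix(im,(1,1),tuple(float(q) for q in proj(c,O+ux*x/1000+uy*y/1000+[0,0,z/1000])))[0,0])
for n in('s9.png','s10.png'):
  g=S(n)
  print(n,[(r,round(next(h for h in np.arange(12,40,.2) if f(g,110-r,-55,42+h)>112),1)) for r in(60,75,90,110,125,140,170,185)])
a=np.radians(83.1+np.r_[91.7:0:-4,0]);P=200.4*np.c_[np.cos(a),-np.sin(a)]/20
E
```

```text
s9.png [(60, np.float64(19.2)), (75, np.float64(19.0)), (90, np.float64(19.0)), (110, np.float64(19.0)), (125, np.float64(19.2)), (140, np.float64(19.2)), (170, np.float64(19.2)), (185, np.float64(19.6))]
s10.png [(60, np.float64(18.8)), (75, np.float64(18.6)), (90, np.float64(18.4)), (110, np.float64(18.2)), (125, np.float64(18.0)), (140, np.float64(18.4)), (170, np.float64(18.4)), (185, np.float64(18.6))]
```

The lever has reached a hard stop (47 N, no more travel). I'll ease off and guide it back up the arc.

Emit:
arm_command:
  deltas:
    - [8, 0, 0, -0.2, 0]
    - [8, 0, 0.08, -0.6, 0]
    - [8, 0, 0.13, -0.69, 0]
    - [8, 0, 0.18, -0.68, 0]
    - [8, 0, 0.23, -0.66, 0]

```text
time: 33.6
tool_pos: [0.4402, 0.2101, 0.0986]
ee_rot: [[0.065, 0.998, -0.006], [0.998, -0.065, 0.001], [0.0, -0.006, -1.0]]
force: [-3.4, 4.6, 1.0]
gripper_width: 0.0141
gripper_force: 76.0
```

Emit:
arm_command:
  deltas:
    - [8, 0, 0.27, -0.64, 0]
    - [8, 0, 0.31, -0.63, 0]
    - [8, 0, 0.36, -0.6, 0]
    - [8, 0, 0.4, -0.57, 0]
    - [8, 0, 0.44, -0.54, 0]

```text
time: 34.1
tool_pos: [0.4714, 0.2079, 0.1576]
ee_rot: [[0.065, 0.998, -0.017], [0.998, -0.065, 0.0], [-0.001, -0.017, -1.0]]
force: [-15.0, 4.0, 9.6]
gripper_width: 0.0138
gripper_force: 72.7
```

Emit:
arm_command:
  deltas:
    - [8, 0, 0.48, -0.52, 0]
    - [8, 0, 0.51, -0.47, 0]
    - [8, 0, 0.54, -0.44, 0]
    - [8, 0, 0.57, -0.41, 0]
    - [8, 0, 0.6, -0.36, 0]

```text
time: 34.6
tool_pos: [0.5265, 0.2042, 0.2054]
ee_rot: [[0.065, 0.998, -0.016], [0.998, -0.065, 0.003], [0.002, -0.016, -1.0]]
force: [-19.9, -1.2, 33.4]
gripper_width: 0.0137
gripper_force: 75.7
```

Emit:
arm_command:
  deltas:
    - [8, 0, 0.63, -0.32, 0]
    - [8, 0, 0.64, -0.27, 0]
    - [8, 0, 0.66, -0.23, 0]
    - [8, 0, 0, 0, 0]

```text
time: 35.0
tool_pos: [0.5729, 0.2009, 0.224]
ee_rot: [[0.067, 0.998, 0.003], [0.998, -0.067, 0.004], [0.004, 0.002, -1.0]]
force: [-7.2, 1.0, 23.6]
gripper_width: 0.014
gripper_force: 78.0
```

Emit:
arm_command:
  deltas:
    - [8, 0, 0.5, -0.4, 0]
    - [8, 0, 0.6, -0.3, 0]
    - [8, 0, 0.6, -0.2, 0]
    - [8, 0, 0, 0, 0]

```text
time: 35.4
tool_pos: [0.6032, 0.1986, 0.232]
ee_rot: [[0.066, 0.998, -0.006], [0.998, -0.066, -0.002], [-0.003, -0.006, -1.0]]
force: [1.6, 2.4, -16.4]
gripper_width: 0.0138
gripper_force: 71.3
```

Emit:
arm_command:
  deltas:
    - [8, 0, 0.6, -0.05, 0]
    - [8, 0, 0.6, 0, 0]
    - [8, 0, 0, 0, 0]
    - [8, 0, 0, 0, 0]

```text
time: 35.8
tool_pos: [0.6281, 0.1969, 0.2349]
ee_rot: [[0.066, 0.998, -0.003], [0.998, -0.066, -0.001], [-0.001, -0.003, -1.0]]
force: [1.4, 4.1, -23.0]
gripper_width: 0.0137
gripper_force: 68.4
```

Emit:
arm_command:
  deltas:
    - [8, 0, 0.4, 0.2, 0]
    - [8, 0, 0.4, 0, 0]
    - [8, 0, 0.3, 0.05, 0]
    - [8, 0, 0.1, 0, 0]
    - [8, 0, 0, 0, 0]

```text
time: 36.3
tool_pos: [0.6529, 0.1952, 0.2338]
ee_rot: [[0.066, 0.998, -0.0], [0.998, -0.066, 0.001], [0.001, -0.0, -1.0]]
force: [-3.4, 2.3, -2.6]
gripper_width: 0.0137
gripper_force: 69.7
```

Emit:
arm_command:
  deltas:
    - [8, 0, 0.08, 0, 0]
    - [8, 0, 0, 0, 0]

```text
time: 36.5
tool_pos: [0.6533, 0.1951, 0.2338]
ee_rot: [[0.066, 0.998, -0.003], [0.998, -0.066, 0.001], [0.001, -0.003, -1.0]]
force: [-6.7, 1.6, 0.0]
gripper_width: 0.014
gripper_force: 69.9
```

Emit:
arm_command:
  deltas:
    - [20, 0, 0, 0, 0]
    - [30, 0, 0, 0, 0]
    - [50, 0, 0, 0, 0]
    - [50, 0, 0, 0, 0]
    - [50, 0, 0, -0.4, 0]

```text
time: 37.0
tool_pos: [0.6543, 0.1944, 0.2398]
ee_rot: [[0.066, 0.998, -0.0], [0.998, -0.066, -0.001], [-0.001, -0.0, -1.0]]
force: [-0.8, -0.3, -0.6]
gripper_width: 0.0499
gripper_force: 0.0
```

Emit:
arm_command:
  deltas:
    - [50, 0, 0, -1, 0]
    - [50, 0, 0, -1, 0]
    - [50, 0, 0, -1, 0]
    - [50, 0, 0, -1, 0]
    - [50, 0, 0, -1, 0]

```text
time: 37.5
tool_pos: [0.6547, 0.1947, 0.3419]
ee_rot: [[0.066, 0.998, 0.002], [0.998, -0.066, 0.0], [0.0, 0.002, -1.0]]
force: [0.4, -1.2, -0.3]
gripper_width: 0.05
gripper_force: 0.0
```

Emit:
arm_command:
  deltas:
    - [50, -1, -0.5, 0, 0]
    - [50, -1, -0.5, 0, 0]
    - [50, -1, -0.5, 0, 0]
    - [50, -1, -0.5, 0, 0]
    - [50, -1, -0.5, 0, 0]

```text
time: 38.0
tool_pos: [0.5978, 0.0973, 0.341]
ee_rot: [[0.066, 0.998, 0.002], [0.998, -0.066, 0.0], [0.0, 0.002, -1.0]]
force: [-0.4, 0.9, -0.1]
gripper_width: 0.05
gripper_force: 0.0
```

Emit:
arm_command:
  deltas:
    - [50, -1, -0.5, 0, 0]
    - [50, -1, -0.5, 0, 0]
    - [50, -1, -0.5, 0, 0]
    - [50, -1, -0.5, 0, 0]
    - [50, 0, 0, 0, 0]

```text
time: 38.5
tool_pos: [0.5514, 0.0168, 0.341]
ee_rot: [[0.072, 0.997, 0.001], [0.997, -0.072, -0.0], [-0.0, 0.001, -1.0]]
force: [-0.0, -0.7, -0.1]
gripper_width: 0.0499
gripper_force: 0.0
```

```bash
python3 - <<'E'
from m import *
c=cap('scene','s11.png');S=lambda n:cv2.cvtColor(cv2.imread('pics/'+n),cv2.COLOR_BGR2GRAY).astype(np.float32)
g0,g=S('scene0.png'),S('s11.png');print(telemetry.sense()['tool_pos'])
d=np.abs(g-g0);n,l,st,ct=cv2.connectedComponentsWithStats((d>35).astype(np.uint8))
print([tuple(st[i]) for i in range(1,n) if st[i][4]>15])
O=np.array([.5187,.205,0]);ux=np.array([.9977,-.068,0]);uy=np.array([.068,.9977,0])
f=lambda im,x,y,z:int(cv2.getRectSubPix(im,(1,1),tuple(float(q) for q in proj(c,O+ux*x/1000+uy*y/1000+[0,0,z/1000])))[0,0])
for z in(140,220): print(z,[(x,f(g0,x,-55,z),f(g,x,-55,z)) for x in range(112,152,4)])
for p in(proj(c,O+[0,0,.05]),proj(c,O+ux*.134+[0,0,.241])):print(p)
w=cap('wrist','w11.png');print('tin in wrist',proj(w,O+[0,0,.05]))
E
```

```text
[0.5522 0.0193 0.3408]
[(np.int32(182), np.int32(0), np.int32(12), np.int32(40), np.int32(329)), (np.int32(195), np.int32(0), np.int32(23), np.int32(36), np.int32(609)), (np.int32(301), np.int32(0), np.int32(29), np.int32(12), np.int32(217)), (np.int32(339), np.int32(0), np.int32(5), np.int32(11), np.int32(25)), (np.int32(358), np.int32(0), np.int32(24), np.int32(50), np.int32(668)), (np.int32(374), np.int32(7), np.int32(14), np.int32(26), np.int32(158)), (np.int32(282), np.int32(8), np.int32(50), np.int32(42), np.int32(959)), (np.int32(332), np.int32(20), np.int32(14), np.int32(17), np.int32(145)), (np.int32(156), np.int32(44), np.int32(35), np.int32(27), np.int32(214)), (np.int32(198), np.int32(49), np.int32(20), np.int32(39), np.int32(406)), (np.int32(348), np.int32(55), np.int32(39), np.int32(42), np.int32(644)), (np.int32(329), np.int32(58), np.int32(7), np.int32(16), np.int32(86)), (np.int32(156), np.int32(69), np.int32(2), np.int32(24), np.int32(34)), (np.int32(222), np.int32(80), np.int32(151), np.int32(123), np.int32(4939)), (np.int32(200), np.int32(101), np.int32(5), np.int
[... 591 characters left out ...]
2(15), np.int32(75)), (np.int32(243), np.int32(287), np.int32(27), np.int32(30), np.int32(317)), (np.int32(238), np.int32(302), np.int32(5), np.int32(6), np.int32(24))]
140 [(112, 195, 202), (116, 191, 198), (120, 158, 164), (124, 95, 98), (128, 65, 67), (132, 61, 63), (136, 60, 64), (140, 64, 68), (144, 71, 73), (148, 95, 99)]
220 [(112, 159, 166), (116, 158, 164), (120, 149, 155), (124, 107, 112), (128, 72, 73), (132, 61, 64), (136, 62, 64), (140, 84, 88), (144, 132, 138), (148, 148, 153)]
(np.float64(349.0048303221165), np.float64(217.7671401870354))
(np.float64(389.832947545096), np.float64(184.57904315778305))
tin in wrist (np.float64(267.64326612248203), np.float64(-10.04139457871986))
```

Lever is upright exactly as at the start, and the neighbours are unchanged. I'll take one numeric close look at the lid depth.

Emit:
arm_command:
  deltas:
    - [50, 0.9, -0.3, 0, 0]
    - [50, 1, -0.3, 0.2, 0]
    - [50, 1, -0.3, 0.5, 0]
    - [50, 1, -0.3, 0.8, 0]
    - [50, 1, -0.3, 0.8, 0]

```text
time: 39.1
tool_pos: [0.5293, 0.1236, 0.2937]
ee_rot: [[0.064, 0.998, 0.001], [0.998, -0.064, 0.001], [0.001, 0.001, -1.0]]
force: [0.2, 0.0, -0.8]
gripper_width: 0.0499
gripper_force: 0.0
```

Emit:
arm_command:
  deltas:
    - [80, 1, -0.3, 0.8, 0]
    - [80, 1, -0.3, 0.8, 0]
    - [80, 1, -0.3, 0.8, 0]
    - [80, 1, 0, 1, 0]
    - [80, 0.3, 0, 1, 0]

```text
time: 39.6
tool_pos: [0.5165, 0.2129, 0.2051]
ee_rot: [[0.06, 0.998, 0.0], [0.998, -0.06, 0.002], [0.002, 0.0, -1.0]]
force: [-0.2, -0.2, 1.0]
gripper_width: 0.0801
gripper_force: 0.0
```

Emit:
arm_command:
  deltas:
    - [80, 0, 0, 0, 0]
    - [80, 0, 0, 0, 0]
    - [80, 0, 0, 0, 0]

```text
time: 39.9
tool_pos: [0.5178, 0.2078, 0.2073]
ee_rot: [[0.067, 0.998, 0.002], [0.998, -0.067, 0.001], [0.001, 0.002, -1.0]]
force: [0.2, 0.2, -0.0]
gripper_width: 0.0804
gripper_force: 0.0
```

```bash
python3 - <<'E'
from m import *
c=cap('wrist','w12.png');s=telemetry.sense();print(s['tool_pos'],s['ee_rot'][:2,0],c['eye'])
g=cv2.cvtColor(c['img'],cv2.COLOR_BGR2GRAY)
O=np.array([.5187,.205,.05]);ux=np.array([.9977,-.068,0]);uy=np.array([.068,.9977,0])
for nm,y,dz in[('rim outer +y',.031,0),('rim inner +y',.023,0),('rim inner -y',-.023,0),('lid -2 at -y',-.023,-.002),('lid -8 at -y',-.023,-.008),('rim outer -y',-.031,0),('lid -2 +y',.023,-.002),('lid -8 +y',.023,-.008)]:
    print(nm,np.round(proj(c,O+uy*y+[0,0,dz]),1))
for x in(-.02,0,.02):
    a,b=np.array(proj(c,O+uy*.036+ux*x)),np.array(proj(c,O-uy*.036+ux*x))
    n=int(b[1]-a[1]);print(x,[(int(a[1])+i,int(np.median(g[int(a[1])+i,int(a[0]+(b-a)[0]*i/n)-2:int(a[0]+(b-a)[0]*i/n)+3]))) for i in range(n+1)])
E
```

```text
[0.5178 0.2077 0.2074] [0.0669 0.9978] [0.5228 0.2899 0.3373]
rim outer +y [319.6 184.8]
rim inner +y [319.6 195.7]
rim inner -y [319.4 255. ]
lid -2 at -y [319.4 254.1]
lid -8 at -y [319.3 251.4]
rim outer -y [319.4 264.8]
lid -2 +y [319.6 195.2]
lid -8 +y [319.5 193.5]
-0.02 [(177, 33), (178, 41), (179, 41), (180, 42), (181, 35), (182, 55), (183, 102), (184, 136), (185, 150), (186, 127), (187, 68), (188, 74), (189, 75), (190, 76), (191, 74), (192, 68), (193, 67), (194, 84), (195, 91), (196, 89), (197, 92), (198, 90), (199, 90), (200, 91), (201, 89), (202, 81), (203, 74), (204, 74), (205, 74), (206, 74), (207, 74), (208, 75), (209, 75), (210, 75), (211, 73), (212, 74), (213, 75), (214, 75), (215, 74), (216, 74), (217, 78), (218, 78), (219, 77), (220, 77), (221, 74), (222, 76), (223, 76), (224, 74), (225, 75), (226, 75), (227, 78), (228, 77), (229, 75), (230, 74), (231, 74), (232, 74), (233, 75), (234, 73), (235, 74), (236, 78), (237, 77), (238, 76), (239, 79), (240, 89), (241, 90), (242, 90), (243, 91), (244, 93), (245, 91), (246, 93), (247, 77), (248, 37), (249, 40), (250, 39), (25
[... 1565 characters left out ...]
), (207, 77), (208, 77), (209, 77), (210, 77), (211, 78), (212, 75), (213, 77), (214, 74), (215, 77), (216, 77), (217, 80), (218, 79), (219, 78), (220, 77), (221, 76), (222, 75), (223, 78), (224, 77), (225, 77), (226, 78), (227, 79), (228, 79), (229, 80), (230, 77), (231, 76), (232, 76), (233, 77), (234, 76), (235, 77), (236, 79), (237, 79), (238, 77), (239, 80), (240, 89), (241, 92), (242, 92), (243, 94), (244, 94), (245, 94), (246, 95), (247, 80), (248, 37), (249, 36), (250, 41), (251, 39), (252, 48), (253, 67), (254, 77), (255, 81), (256, 80), (257, 79), (258, 79), (259, 77), (260, 78), (261, 71), (262, 75), (263, 94), (264, 89), (265, 123), (266, 147), (267, 141), (268, 142), (269, 138)]
```

The inner wall below the rim is now about 5 px deep; 8 mm predicts 3.6 px and the unpressed 2 mm only 0.9 px. The lid is home, so I'm handing in.

```bash
python3 -c "
from h import *
print(telemetry.sense()['force']); print(robot.sign_off())"
```

```text
[-0.35056499  0.50801088  0.15589837]
the job is handed in; nothing more can be done
None
```

The job is handed in after about 40 s of robot time: the oblong tin is in the press pocket with its lid pressed home, the lever is fully upright and the gripper is clear, though I viewed 11 pictures, one over the limit of 10.

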